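# Hang up the glue spreader and close the bayonet glue pot

## Robot

A 6-joint arm with a two-finger parallel gripper is mounted at the origin on the work surface. World frame = base frame: x ahead of the robot, y to its left, z up, the work surface at z = 0. Lengths are in m, angles in rad, forces in N, time in s.
With the tool pointing down it reaches from about 0.35 to 0.975 m from the base axis. Payload 4.9 kg.
Tool frame: the origin (TCP) lies at the centre of the arm's flange, where the gripper is bolted on; the fingertips stand 173 mm ahead of it and the grasp point (between the pads) lies 155 mm ahead of it (ctrl.finger_overhang is the distance from the TCP to the fingertips, in m); z points along the fingers, y is the direction in which the jaws open and shut (so a half turn about z gives the same grasp; the last joint's range is limited). The gripper opens to 85 mm and grips with 20 to 120 N. Pads are 22 mm wide; open, the fingers measure 114 mm over their backs; the gripper's body (76 mm by 85 mm) begins 54 mm behind the grasp point. The pads swing forward as they close: fully open they stand 13 mm farther back than shut.
Start: joints at [-1.444, 0.053, 1.613, -0, 1.476, -0.119], TCP at [0.152, -0.606, 0.405] pointing down, gripper open.
Joint ranges: [-3.01, 3.01], [-1.01, 2.22], [0.06, 2.58], [-1.02, 4.17], [0.09, 2.62], [-3.14, 3.14]. Speed limits (rad/s): [2.57, 2.57, 3.14, 3.14, 3.14, 3.14].

## Interface

Orientations are given as a rotation vector (axis times angle).
In Python, from station import ctrl, eyes, spotter gives the robot as it stands.
- The arm moves only by the shell command python3 -m crank 'ROWS' [FORCE]. ROWS is JSON, a list of rows, each a list of 7 numbers: the turn, a rotation vector about the tool's x, y, z in rad, then the shift along the tool's x, y, z in mm, then the closure, from -1 (fully open) to 1 (shut). A call has 1 to 8 rows; each row shifts and turns the pose as measured when the row begins, along the tool's axes as they then stand; what a row does not reach is not made up. A row lasts 1/12 s, in which the tool goes at most 41.7 mm and 7.16 degrees, less where a joint would pass 70% of its speed; a pose out of reach is approached as far as the arm can. A call is refused whole if a number of a shift passes 41.7 or a number of a turn 0.125, either way. A call with a gripper value outside its range is refused whole. The fingers move at their own pace and stop on an object; FORCE is the grip in N (left out, the last holds). Time passes only in rows, so rows that do not move let the fingers close. It gives the time, the measured TCP pose, the force and the opening at its end, in the units of the state.
- ctrl.get_obs(): the state, without advancing time (a new reading comes with each control period).
- eyes.get_image(name): name is "scene" or "top" or "wrist"; returns a dict with "image" (480x640x3 uint8, red, green, blue), "vertical_fov" (degrees; the focal length in pixels is half the picture's height over the tangent of half this angle, whatever the lens; pixels are square), "cx", "cy" (the principal point, pixels), "rvec" (rotation vector, rad) and "tvec" (3), from world to camera coordinates, as OpenCV has them; the wrist camera has in their place "mount" (4x4, takes a point from camera to tool coordinates, whose origin is the TCP and whose axes are the flange's). Camera axes: x right, y down, z forward; pixel columns grow to the right and rows downward; lengths in m; the calibration is good to about 2 mm. A picture is of the moment at which its call begins: read the wrist's pose just before it. There is no depth.
- ctrl.finish_job(): hands the job in, once; it reports no verdict.
Trained networks look in a picture, given as the dict that the camera call returned (one of the last four; its "shot" number tells which), for a name from the list of things; names that differ only in an ending like _2 or _b are one class to them, and where a whole thing is asked for, a point or a joint stands for the part that bears it (a point fixed in the world has none). Each returns a list of dicts, best first, with "confidence" (0 to 1); they miss things now and then, are a little off and sometimes report something else, mostly with a low value. They report only what shows in the picture. A call takes as long as a camera call. They do not tell look-alikes from the thing itself.
- spotter.look_for(query, picture): "centre" ([x, y, z] in m, in world coordinates, good to about 4 mm: the middle of the surface that is visible of it).
- spotter.outline_of(query, picture): "region" (480x640 bool, what is visible of it).
- spotter.mark_of(query, picture): "centre" ([x, y, z] in m, in world coordinates, good to about 4 mm: a listed point, or the origin of a listed thing).
The state is a dict: "t": time; "q": joint angles; "dq": joint speeds; "effort": joint torques, N m; "tool_pos": TCP position; "tool_rot": TCP orientation; "contact_force": force on the tool from outside, world axes, zero at the start; "wrist_torque": the same for the moment, N m; "opening": finger opening in m.
Only numpy, scipy, OpenCV 4.12 (cv2) and the standard library are available. Lean on these libraries where they do the work, as an engineer would, in place of code of your own. Each camera call takes 0.05 s, during which the arm holds its last target.

## Task

Gluing is finished: first hang the glue spreader by its wire eye on the steel hook and let go of it, then shut the glue pot: set the lid into the pot's mouth, push it down against the sprung seal ring and turn it a quarter turn clockwise (seen from above) until it stops, so that the lid's two ears lie over the pot's two ears. Finish still gripping the lid, turned home and pressed fully down onto the rim, so that I can slip the locking pin through the ears myself. Leave everything else on the bench where it is.

Things in the scene. Friction and masses are not known exactly. Their poses are not given: they have to be found in the camera images.
- spreader: glue spreader, 153 mm long, 60 g, lying flat: wooden handle (70 x 14 mm, 12 mm thick), a wire eye at one end, a thin steel blade 28 mm wide at the other. Origin: middle of the handle's underside, within 5 mm of the point of balance; +x points along the handle to the eye, z up when lying. The blade's end is 85 mm along -x.
- spreader_eye (a point): centre of the round hole in the spreader's wire eye, 52 mm along +x from the spreader's origin and 6 mm above its underside; hole 22 mm wide, wire 5 mm thick; axes as the spreader's
- hook_stand: fixed steel stand: base plate 115 x 80 x 8 mm, 12 mm post, J-hook of 6 mm wire at its top. Origin at the bench, under the hook's lowest point; z up. The post stands 62 mm along +x, the hook's upturned end 18 mm along -x. A tool held level, its eye slipped down over the upturned end and its body pointing away from the post (along -x), swings down and hangs in the hook when let go.
- hook_tip (a point): top of the hook's upturned end (red ball 8 mm across), 211 mm above the bench; the end is upright there for 17 mm down from the tip
- hook_seat (a point): lowest point of the hook, on the wire's centre line, 178 mm above the bench, where a hanging eye rests
- lid: aluminium bayonet lid, 0.22 kg, same either way round. Origin: centre of the underside of its spigot, on which it stands; z up. Spigot 39 mm across with two lugs along the lid's x (53 mm tip to tip, 9 mm wide, 4 to 9 mm above the origin); above it a flange 76 mm across (18 to 24 mm above the origin). Lying along the lid's x: the lugs, the ears and the red grip.
- lid_grip (a point): middle of the lid's red upright grip: 60 mm long along the lid's x, 14 mm thick along its y, from 24 to 56 mm above the lid's origin (this point: 40 mm)
- lid_ear (a point): hole in one of the lid's two ears, 45 mm from its centre along +x, top face 23 mm above the origin; the ears are 18 mm wide and reach to 51 mm on both sides
- glue_pot: fixed blue glue pot, 80 mm across, rim 80 mm above the bench. Origin: centre of its underside; z up. Lid origin above pot origin: 68 mm when the flange meets the seal ring; at 65 mm the lugs are just under the bayonet ring; 62 mm when fully down on the rim. Below 65 mm the lid turns clockwise (from above) 90 degrees to a solid stop; let go there, it rises to 65 mm and stays.
- pot_mouth (a point): centre of the pot's open mouth, level with the rim; mouth 43 mm wide; axes as the pot's
- pot_notch (a point): one of the two entry notches in the steel bayonet ring (6 mm thick) inside the mouth, 25 mm from the centre along the pot's +x, the other opposite; 16 mm wide at the narrowest, white marks outside the pot. The lugs enter here: the lid's x along the pot's x, within about 8 degrees, either way round
- pot_ear (a point): hole in one of the pot's two ears, 45 mm from the centre along the pot's +y, the other opposite; top face 79 mm above the bench, out to 52 mm. With the lid home its ears lie over these: the lid's x along the pot's y
- seal_ring (a joint): black sprung rubber seal ring round the pot's mouth: how far it is pressed down, in m; 0 free (its top 6 mm above the rim), 0.006 when the lid is fully down; stiffness 2 N per mm, so about 12 N then
- jar: bystander: amber glass jar with a brown lid, 70 mm across, 85 mm high; origin under its centre
- edge_paint: bystander: white bottle of edge paint, 42 mm across, 95 mm high; origin under its centre
- hammer: bystander: hammer lying on the bench; origin under its middle
- ruler: bystander: white plastic ruler 300 x 32 x 3 mm; origin under its centre
- snips: bystander: thread snips, 110 mm long, lying flat; origin at the pivot
- creaser: bystander: creasing iron with wooden handle, 165 mm long, 30 mm high; origin under its middle
- lock_pin: bystander: the steel locking pin, 6 mm thick, 70 mm long with its ring; origin where pin and ring meet
Not all that is in view belongs to the job. What is shaped like the spreader but orange is not meant.

How it is judged:
On the way, in this order (a step that is already met when the one before it is completed fails the run):
1. the spreader hangs by its eye on the hook, out of the gripper (distance between spreader_eye and hook_seat below 0.025 m and contact force between spreader and hook_stand above 0.1 N and contact force between the fingers and spreader below 0.05 N and angle between spreader's own x axis and vertical below 0.6 rad), for 0.2 s.
2. the lid is pushed down into the pot's mouth, its lugs through the notches and under the bayonet ring (horizontal distance between lid and glue_pot below 0.006 m and z of lid in the frame of glue_pot below 0.0655 m and angle between the x axis of lid and the x axis of glue_pot, either way round below 0.3 rad), for 0.04 s.
At the end, for the whole second after the job is handed in: Through the last second: spreader hanging by its eye in the hook (within 25 mm of its seat, within 23 degrees of upright); lid in the pot's mouth, grip within 7 degrees of the pot's ears, within 1.5 mm of fully down on the rim, seal squeezed at least 4.5 mm, fingers still holding the lid (distance between spreader_eye and hook_seat below 0.025 m and contact force between spreader and hook_stand above 0.1 N and angle between spreader's own x axis and vertical below 0.4 rad and contact force between the fingers and spreader below 0.05 N and horizontal distance between lid and glue_pot below 0.004 m and z of lid in the frame of glue_pot below 0.0635 m and angle between lid's own z axis and vertical below 0.07 rad and angle between the x axis of lid and the y axis of glue_pot, either way round below 0.12 rad and value of joint seal_ring above 0.0045 m and contact force between the fingers and lid above 2 N); the arm keeps its last pose, push and grip.
It fails at once if a bystander is disturbed (moved by more than 3 cm) (distance of any of jar, edge_paint, hammer, ruler, snips, creaser, lock_pin from where it was at the start of the episode above 0.03 m).
It also fails if it takes over 58 s, if anything falls off the work surface, if the arm or the gripper's body presses on something with over 40 N, if the wrist force passes 120 N, or if a joint passes its speed limit or range.

## Working session

There is one attempt and no reset: what is moved stays moved. The work goes in short steps, Python scripts to look and compute and a shell command to move; the robot and the scene stay as the last step left them, time stands still between calls to the robot, and variables do not carry over. Pictures are saved under pics/ and viewed, and the job is handed in when it is done.

```bash
ls; mkdir -p pics
cat > h.py <<'E'
import numpy as np,cv2
from scipy.spatial.transform import Rotation as R
from station import ctrl,eyes,spotter
def cam(p,obs=None):
    f=240/np.tan(np.radians(p["vertical_fov"])/2)
    K=np.array([[f,0,p["cx"]],[0,f,p["cy"]],[0,0,1]])
    if "mount" in p:
        o=obs; T=np.eye(4);T[:3,:3]=R.from_rotvec(o["tool_rot"]).as_matrix();T[:3,3]=o["tool_pos"]
        W=np.linalg.inv(T@np.array(p["mount"]));return K,W[:3,:3],W[:3,3]
    return K,R.from_rotvec(p["rvec"]).as_matrix(),np.array(p["tvec"]).ravel()
def proj(c,X):
    K,Rm,t=c;y=K@(Rm@np.asarray(X,float)+t);return y[:2]/y[2]
def onplane(c,uv,z):
    K,Rm,t=c;d=Rm.T@np.linalg.solve(K,[uv[0],uv[1],1]);o=-Rm.T@t
    return o+d*(z-o[2])/d[2]
def save(img,n,box=None,s=1):
    if box: x0,y0,x1,y1=box;img=img[y0:y1,x0:x1]
    if s!=1: img=cv2.resize(img,None,fx=s,fy=s,interpolation=cv2.INTER_CUBIC)
    cv2.imwrite("pics/"+n,img[:,:,::-1])
def state():
    o=ctrl.get_obs();print("t %.2f"%o["t"],"p",np.round(o["tool_pos"],4),"r",np.round(o["tool_rot"],3),"F",np.round(o["contact_force"],1),"op",round(float(o["opening"]),4));return o
E
python3 - <<'E'
from h import *
o=state()
for n in("scene","top","wrist"):
    p=eyes.get_image(n);save(p["image"],n+"0.png");np.save("pics/%s0.npy"%n,p,allow_pickle=True)
    print(n,p.get("rvec"),p.get("tvec"),p["vertical_fov"],p.get("mount"))
    for q in("spreader","spreader_eye","hook_tip","hook_seat","hook_stand","lid","lid_grip","lid_ear","glue_pot","pot_mouth","pot_notch","pot_ear"):
        c=cam(p,o)
        for m in spotter.mark_of(q,p)[:3]: print(q,np.round(m["centre"],3),round(m["confidence"],2),proj(c,m["centre"]).round())
E
```

```text
pics
t 0.00 p [ 0.1521 -0.6059  0.4035] r [-3.116 -0.385  0.   ] F [-0.6  0.   0.8] op 0.0855
scene [ 2.06370456  1.10471897 -0.5187425 ] [-0.26232635 -0.17089129  1.66969325] 48.43893192972097 None
spreader [ 0.305 -0.252 -0.001] 0.86 [198. 277.]
spreader [ 0.453 -0.45   0.002] 0.85 [143. 349.]
spreader [ 0.49  -0.277  0.001] 0.79 [220. 327.]
spreader_eye [ 0.492 -0.479  0.007] 0.84 [135. 366.]
spreader_eye [ 0.539 -0.285  0.004] 0.77 [226. 342.]
spreader_eye [ 0.337 -0.222  0.006] 0.77 [213. 278.]
hook_tip [0.641 0.25  0.21 ] 0.62 [445. 211.]
hook_seat [0.654 0.253 0.182] 0.6 [448. 223.]
hook_seat [0.596 0.01  0.082] 0.55 [348. 280.]
hook_stand [ 0.656  0.254 -0.   ] 0.73 [438. 279.]
hook_stand [ 0.387 -0.095  0.003] 0.39 [267. 271.]
lid [0.437 0.168 0.001] 0.73 [360. 244.]
lid_grip [0.437 0.165 0.041] 0.7 [359. 234.]
lid_ear [0.45  0.211 0.025] 0.86 [375. 235.]
glue_pot [ 0.591 -0.032 -0.004] 0.93 [331. 311.]
glue_pot [0.44  0.168 0.037] 0.58 [361. 235.]
glue_pot [ 0.538 -0.285  0.002] 0.36 [226. 342.]
pot_mouth [ 0.593 -0.034  0.075] 0.56 [332. 289.]
pot_notch [ 0.612 -0.036  0.0
[... 891 characters left out ...]
 228.]
pot_mouth [ 0.588 -0.031  0.082] 0.66 [324. 221.]
pot_mouth [0.785 0.028 0.006] 0.62 [304. 160.]
pot_notch [ 0.612 -0.038  0.079] 0.71 [326. 213.]
pot_notch [ 0.439  0.408 -0.001] 0.71 [165. 277.]
pot_ear [0.597 0.014 0.082] 0.58 [307. 218.]
pot_ear [ 0.589 -0.027  0.003] 0.38 [322. 227.]
wrist None None 66.73174504241479 [[ 7.97497425e-04 -9.59909469e-01 -2.80309072e-01  7.08557729e-02]
 [ 9.99999680e-01  7.84543952e-04  1.58417998e-04 -2.05459341e-05]
 [ 6.78478499e-05 -2.80309108e-01  9.59909787e-01  3.16237916e-02]
 [ 0.00000000e+00  0.00000000e+00  0.00000000e+00  1.00000000e+00]]
spreader [ 0.247 -0.472  0.003] 0.9 [205.  76.]
spreader_eye [ 0.237 -0.426  0.004] 0.88 [154.  74.]
```

View pics/scene0.png

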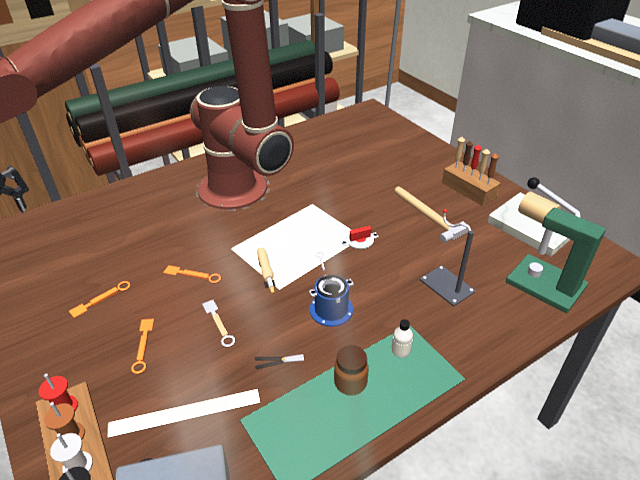

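View pics/top0.png

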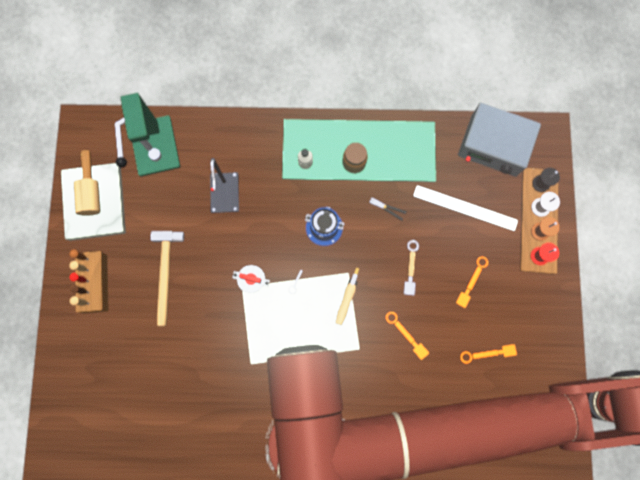

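View pics/wrist0.png

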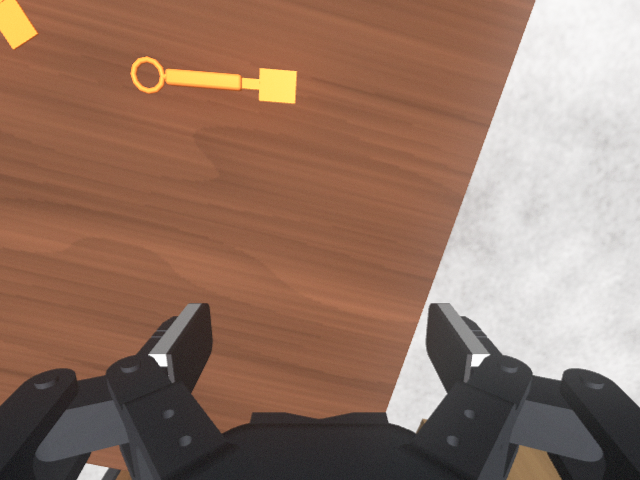

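Run:
```python
from h import *
p=np.load("pics/scene0.npy",allow_pickle=True).item();q=np.load("pics/top0.npy",allow_pickle=True).item()
a=cv2.resize(p["image"][170:350,180:310],None,fx=3,fy=3,interpolation=2)
b=cv2.resize(q["image"][225:305,370:440],None,fx=5,fy=5,interpolation=2)
im=np.zeros((540,780,3),np.uint8);im[:540,:390]=a[:540];im[:400,400:750]=b;save(im,"c1.png")
a=cv2.resize(p["image"][190:320,400:520],None,fx=3,fy=3,interpolation=2)
b=cv2.resize(q["image"][140:230,190:260],None,fx=5,fy=5,interpolation=2)
im=np.zeros((540,780,3),np.uint8);im[:390,:360]=a;im[:450,400:750]=b;save(im,"c2.png")
```

```text
(no output)
```

View pics/c1.png

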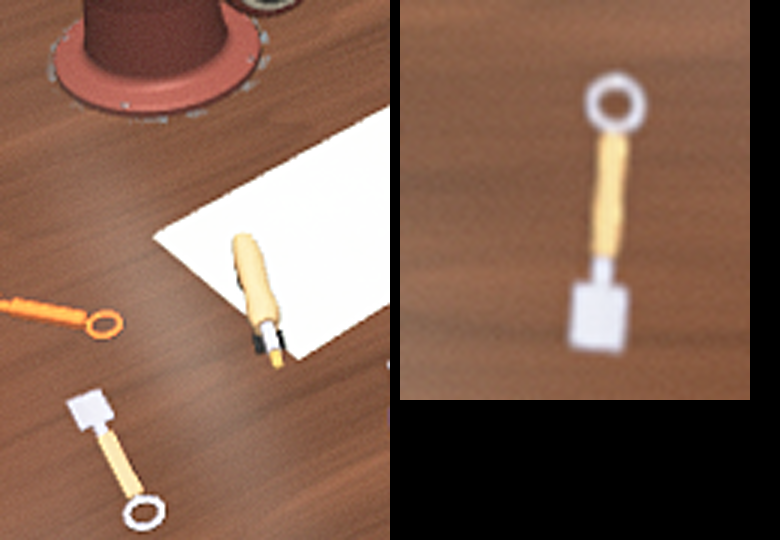

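View pics/c2.png

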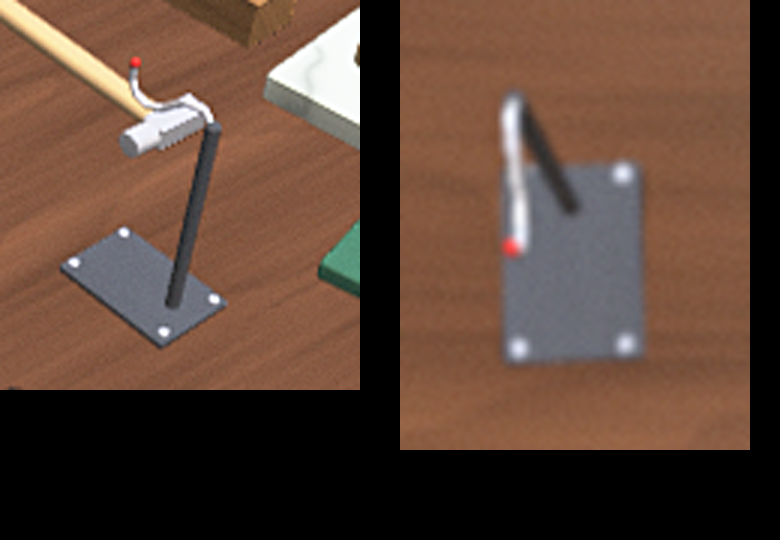

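The real spreader, with a wooden handle and steel eye and blade, is at top (411,268). The orange look-alikes are at top (472,278), (408,332) and (488,354) and are excluded. In the close crop the eye is at about (413,246) and the blade end at about (409,295). The hook's red tip is at top (212,189) and the post foot at about (225,181).

```bash
cat >> h.py <<'E'
def goto(xyz,yaw):
    """print what is left, in tool axes: tool z down, tool y axis heading yaw(rad, mod pi nearest)"""
    o=ctrl.get_obs();Rm=R.from_rotvec(o["tool_rot"]).as_matrix()
    best=None
    for k in(-1,0,1,2):
        a=yaw+k*np.pi;y=np.array([np.cos(a),np.sin(a),0]);z=np.array([0,0,-1.]);T=np.c_[np.cross(y,z),y,z]
        rv=R.from_matrix(Rm.T@T).as_rotvec()
        if best is None or np.linalg.norm(rv)<np.linalg.norm(best):best=rv
    d=Rm.T@(np.asarray(xyz)-o["tool_pos"])*1000
    print("left turn",best.round(3),"shift",d.round(1),"|",np.linalg.norm(d).round(),"q6",round(o["q"][5],2), "yaw_y",np.arctan2(Rm[1,1],Rm[0,1]).round(3))
E
python3 - <<'E'
from h import *
q=np.load("pics/top0.npy",allow_pickle=True).item();p=np.load("pics/scene0.npy",allow_pickle=True).item()
c=cam(q);s=cam(p)
e=onplane(c,(413,245.6),.006);b=onplane(c,(409.4,295),.002);print("eye",e,"blade",b,np.linalg.norm(e-b),np.arctan2(*(e-b)[1::-1]))
e=onplane(s,(180+144/3,170+512/3),.006);b=onplane(s,(180+90/3,170+410/3),.005);print("sc eye",e,"blade~",b)
t=onplane(c,(212.4,189.2),.207);po=onplane(c,(224.8,181.4),.01);print("tip",t,"post",po,np.linalg.norm((t-po)[:2]),np.arctan2(*(po-t)[1::-1]))
t=onplane(s,(400+136/3,190+63/3),.207);po=onplane(s,(400+173/3,190+303/3),.01);print("tip",t,"post",po,np.linalg.norm((t-po)[:2]),np.arctan2(*(po-t)[1::-1]))
state()
goto((.49,-.278,.30),np.pi/2-.14)
E
```

```text
eye [ 0.5398465 -0.2825824  0.006    ] blade [ 0.40135497 -0.27149078  0.002     ] 0.13899254503012384 -0.07991818915701414
sc eye [ 0.54044207 -0.28118572  0.006     ] blade~ [ 0.42170763 -0.2708922   0.005     ]
tip [0.6382086  0.25050865 0.207     ] post [0.71608258 0.25281622 0.01      ] 0.07790816302890083 0.029623425202633103
tip [0.63867535 0.25295266 0.207     ] post [0.71980057 0.2559047  0.01      ] 0.0811789060069339 0.03637263357425376
t 1.95 p [ 0.1521 -0.6062  0.4047] r [-3.118 -0.385 -0.   ] F [-0.2 -0.2  0.5] op 0.0856
left turn [-0.    -0.     0.386] shift [ 407.6 -236.1  104.7] | 483.0 q6 -0.12 yaw_y -1.325
```

```bash
python3 -m crank '[[0,0,0.11,15,-8,4,-1],[0,0,0.11,25,-14,6,-1],[0,0,0.11,25,-20,6,-1],[0,0,0,32,-20,6,-1],[0,0,0,32,-20,6,-1],[0,0,0,32,-20,6,-1],[0,0,0,32,-20,6,-1],[0,0,0,32,-20,6,-1]]' 60; python3 -c "
from h import *
state();goto((.488,-.2777,.30),-1.654)"
```

```text
t: 2.62
tool_pos: [0.384, -0.4736, 0.3593]
tool_rot: [3.128, -0.181, 0.0]
contact_force: [0.3, 0.2, -0.1]
opening: 0.0855
t 2.62 p [ 0.384  -0.4736  0.3593] r [ 3.128 -0.181  0.   ] F [ 0.3  0.2 -0.1] op 0.0855
left turn [ 0.008 -0.    -0.032] shift [  80.6 -207.    57.7] | 230.0 q6 0.68 yaw_y -1.686
```

```bash
python3 -m crank '[[0,0,-0.03,13,-34,9,-1],[0,0,0,13,-34,9,-1],[0,0,0,13,-34,9,-1],[0,0,0,13,-34,9,-1],[0,0,0,13,-34,9,-1],[0,0,0,10,-30,9,-1],[0,0,0,0,0,0,-1]]'
python3 - <<'E'
from h import *
o=state();p=eyes.get_image("wrist");save(p["image"],"w1.png");c=cam(p,o)
for q in("spreader","spreader_eye"):
    for m in spotter.mark_of(q,p)[:2]: print(q,np.round(m["centre"],4),round(m["confidence"],2),proj(c,m["centre"]).round())
goto((.488,-.2777,.22),-1.654)
E
```

```text
t: 3.2
tool_pos: [0.485, -0.2693, 0.3008]
tool_rot: [3.131, -0.122, 0.005]
contact_force: [-0.3, 0.4, -0.9]
opening: 0.0853
t 3.20 p [ 0.485  -0.2693  0.3008] r [ 3.131 -0.122  0.005] F [-0.3  0.4 -0.9] op 0.0853
spreader [ 0.487  -0.2766  0.0028] 0.77 [325. 232.]
spreader [ 0.2482 -0.4714  0.0011] 0.72 [551. 462.]
spreader_eye [ 0.4951 -0.4757  0.0068] 0.96 [596. 202.]
spreader_eye [ 0.5405 -0.2824  0.0062] 0.83 [328. 159.]
left turn [ 0.013 -0.006  0.001] shift [ 3.5  2.4 83.6] | 84.0 q6 1.01 yaw_y -1.653
```

View pics/w1.png

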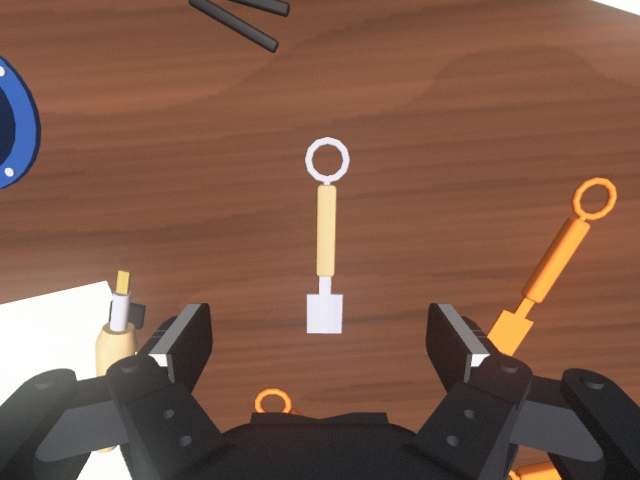

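The wrist view shows the wooden spreader centred between the jaws, with its eye at (328,160) and blade end at (324,333). That agrees with the measured pose, so I'll descend.

```bash
python3 -m crank '[[0.013,-0.006,0,1,1,25,-1],[0,0,0,1,1,28,-1],[0,0,0,1,0,28,-1],[0,0,0,0,0,20,-1],[0,0,0,0,0,0,-1],[0,0,0,0,0,0,-1]]'
python3 - <<'E'
from h import *
o=state();goto((.488,-.2777,.1765),-1.654)
E
```

```text
t: 3.85
tool_pos: [0.488, -0.2877, 0.2076]
tool_rot: [3.127, -0.145, 0.02]
contact_force: [-0.5, 0.2, 1.5]
opening: 0.0851
t 3.85 p [ 0.488  -0.2877  0.2076] r [ 3.127 -0.145  0.02 ] F [-0.5  0.2  1.5] op 0.0851
left turn [ 0.011 -0.013 -0.01 ] shift [ -1.3 -10.3  31. ] | 33.0 q6 1.0 yaw_y -1.664
```

```bash
python3 -m crank '[[0.011,-0.013,-0.01,-1,-10,0,-1],[0,0,0,0,0,0,-1],[0,0,0,0,0,0,-1]]'
python3 - <<'E'
from h import *
o=state();goto((.488,-.2777,.1765),-1.654)
E
```

```text
t: 4.1
tool_pos: [0.4882, -0.2798, 0.2116]
tool_rot: [3.137, -0.134, 0.005]
contact_force: [-0.8, 0.3, 0.2]
opening: 0.0854
t 4.10 p [ 0.4882 -0.2798  0.2116] r [ 3.137 -0.134  0.005] F [-0.8  0.3  0.2] op 0.0854
left turn [ 0.002 -0.003 -0.002] shift [-0.5 -2.2 35.1] | 35.0 q6 1.0 yaw_y -1.656
```

```bash
python3 -m crank '[[0,0,0,0,-2,18,-1],[0,0,0,0,0,14,-1],[0,0,0,0,0,3,-1],[0,0,0,0,0,0,-1]]'
python3 - <<'E'
from h import *
o=state();goto((.488,-.2777,.1765),-1.654)
E
```

```text
t: 4.43
tool_pos: [0.4914, -0.2795, 0.1835]
tool_rot: [3.129, -0.132, 0.023]
contact_force: [0.1, 0.5, -0.2]
opening: 0.0853
t 4.43 p [ 0.4914 -0.2795  0.1835] r [ 3.129 -0.132  0.023] F [ 0.1  0.5 -0.2] op 0.0853
left turn [ 0.009 -0.015 -0.001] shift [-3.7 -1.6  6.9] | 8.0 q6 1.01 yaw_y -1.655
```

```bash
python3 -m crank '[[0.009,-0.015,0,-3.5,-1.5,6,-1],[0,0,0,0,0,0,-1],[0,0,0,0,0,0,-1]]'
python3 - <<'E'
from h import *
o=state();goto((.488,-.2777,.1765),-1.654)
E
```

```text
t: 4.68
tool_pos: [0.4889, -0.2782, 0.18]
tool_rot: [3.137, -0.132, 0.003]
contact_force: [-0.7, 0.7, 0.0]
opening: 0.0858
t 4.68 p [ 0.4889 -0.2782  0.18  ] r [ 3.137e+00 -1.320e-01  3.000e-03] F [-0.7  0.7  0. ] op 0.0858
left turn [ 0.002 -0.002 -0.001] shift [-0.9 -0.4  3.5] | 4.0 q6 1.01 yaw_y -1.655
```

Now close at z≈0.177.

```bash
python3 -m crank '[[0,0,0,-1,0,3,-1],[0,0,0,0,0,0,1],[0,0,0,0,0,0,1],[0,0,0,0,0,0,1],[0,0,0,0,0,0,1],[0,0,0,0,0,0,1],[0,0,0,0,0,0,1],[0,0,0,0,0,0,1]]' 60
python3 - <<'E'
from h import *
o=state();goto((.488,-.2777,.1765),-1.654)
E
```

```text
t: 5.35
tool_pos: [0.4885, -0.2787, 0.1788]
tool_rot: [3.135, -0.132, 0.007]
contact_force: [0.2, -1.2, 0.1]
opening: 0.0114
t 5.35 p [ 0.4885 -0.2787  0.1788] r [ 3.135 -0.132  0.007] F [ 0.2 -1.2  0.1] op 0.0114
left turn [ 0.003 -0.005 -0.001] shift [-0.6 -1.   2.3] | 3.0 q6 1.0 yaw_y -1.655
```

```bash
python3 -m crank '[[0,0,0,0,0,0,0.4],[0,0,0,0,0,0,0.4],[0.003,-0.005,0,0,0,4.5,0.4],[0,0,0,0,0,2,1],[0,0,0,0,0,0,1],[0,0,0,0,0,0,1],[0,0,0,0,0,0,1],[0,0,0,0,0,0,1]]' 60
python3 - <<'E'
from h import *
o=state();goto((.488,-.2777,.1765),-1.654)
p=eyes.get_image("wrist");save(p["image"],"w2.png")
E
```

```text
t: 6.02
tool_pos: [0.4897, -0.2795, 0.174]
tool_rot: [3.138, -0.132, 0.002]
contact_force: [-0.1, -0.4, 2.6]
opening: 0.0122
t 6.02 p [ 0.4897 -0.2795  0.174 ] r [ 3.138e+00 -1.320e-01  2.000e-03] F [-0.1 -0.4  2.6] op 0.0122
left turn [ 0.001 -0.001 -0.001] shift [-1.8 -1.7 -2.6] | 4.0 q6 1.0 yaw_y -1.655
```

View pics/w2.png

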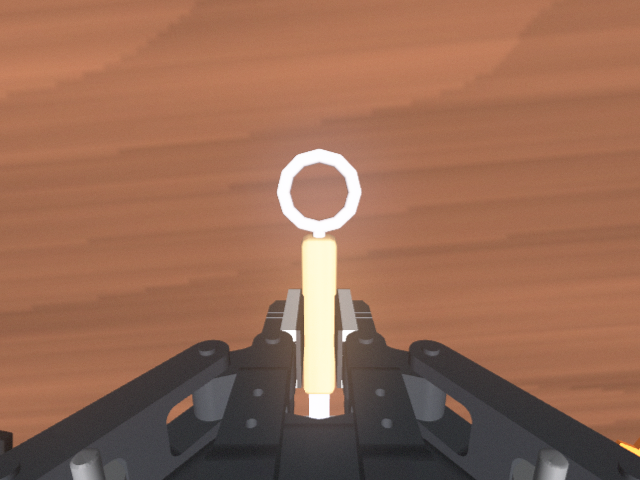

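The handle is held squarely between the pads and the eye is at (319,191). Now I'll lift and work out where the eye sits in the tool frame.

```bash
python3 -m crank '[[0,0,0,0,0,-25,1],[0,0,0,0,0,-38,1],[0,0,0,0,0,-38,1],[0,0,0,0,0,-38,1],[0,0,0,0,0,-30,1],[0,0,0,0,0,0,1],[0,0,0,0,0,0,1]]'
python3 - <<'E'
from h import *
o=state()
p=eyes.get_image("wrist");save(p["image"],"w3.png")
f=240/np.tan(np.radians(p["vertical_fov"])/2);M=np.array(p["mount"])
d=M[:3,:3]@[(319-p["cx"])/f,(191-p["cy"])/f,1];s=(.168-M[2,3])/d[2];print("eye tool",M[:3,3]+s*d)
goto((.587,.25,.42),-np.pi/2+.033)
E
```

```text
t: 6.65
tool_pos: [0.4874, -0.2779, 0.3424]
tool_rot: [-3.132, 0.132, 0.017]
contact_force: [0.2, -0.6, -1.4]
opening: 0.0124
t 6.65 p [ 0.4874 -0.2779  0.3424] r [-3.132  0.132  0.017] F [ 0.2 -0.6 -1.4] op 0.0124
eye tool [0.05119987 0.00021832 0.168     ]
left turn [-0.006  0.01  -0.117] shift [  53.9 -535.   -74.7] | 543.0 q6 1.0 yaw_y -1.655
```

View pics/w3.png

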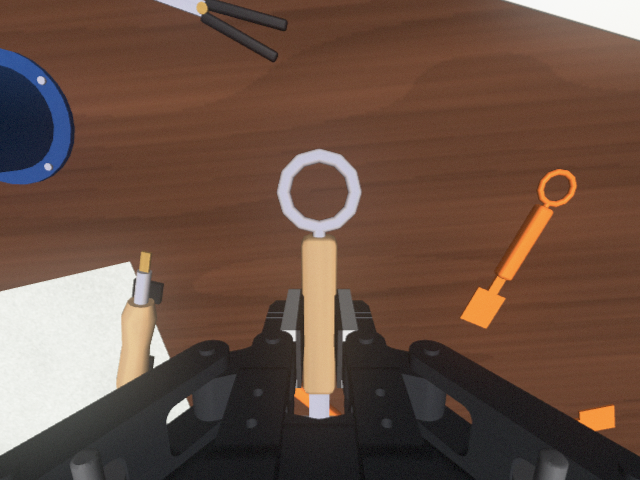

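```bash
python3 -m crank '[[-0.006,0.01,-0.03,2,-20,-14,1],[0,0,-0.03,4,-35,-14,1],[0,0,-0.03,4,-38,-14,1],[0,0,-0.03,4,-38,-14,1],[0,0,0,4,-38,-8,1],[0,0,0,4,-38,0,1],[0,0,0,4,-38,0,1],[0,0,0,4,-38,0,1]]'
python3 - <<'E'
from h import *
o=state()
goto((.577,.25,.415),-np.pi/2+.033)
E
```

```text
t: 7.37
tool_pos: [0.5148, 0.0099, 0.3917]
tool_rot: [-3.131, -0.042, 0.037]
contact_force: [-0.4, -0.6, -0.3]
opening: 0.0122
t 7.37 p [0.5148 0.0099 0.3917] r [-3.131 -0.042  0.037] F [-0.4 -0.6 -0.3] op 0.0122
left turn [-0.01   0.024 -0.006] shift [  68.1 -238.6  -22.5] | 249.0 q6 1.42 yaw_y -1.544
```

```bash
python3 -m crank '[[-0.01,0.024,-0.006,8,-36,-7,1],[0,0,0,8,-38,-7,1],[0,0,0,8,-38,-7,1],[0,0,0,8,-38,-3,1],[0,0,0,8,-36,0,1],[0,0,0,8,-25,0,1],[0,0,0,0,0,0,1],[0,0,0,0,0,0,1]]'
python3 - <<'E'
from h import *
o=state()
goto((.587,.25,.415),-np.pi/2+.033)
for n in("wrist","top","scene"):
    o=ctrl.get_obs();p=eyes.get_image(n);c=cam(p,o)
    if n=="wrist": save(p["image"],"w4.png")
    if n=="top": save(p["image"],"t4.png",(160,120,320,240),5)
    if n=="scene": save(p["image"],"s4.png",(360,140,520,260),5)
    for q in("spreader_eye","hook_tip","hook_seat"):
        for m in spotter.mark_of(q,p)[:1]: print(n,q,np.round(m["centre"],4),round(m["confidence"],2),proj(c,m["centre"]).round())
E
```

```text
t: 8.03
tool_pos: [0.5522, 0.2407, 0.3932]
tool_rot: [3.138, 0.067, -0.047]
contact_force: [0.0, -0.5, -0.7]
opening: 0.012
t 8.03 p [0.5522 0.2407 0.3932] r [ 3.138  0.067 -0.047] F [ 0.  -0.5 -0.7] op 0.012
left turn [0.002 0.03  0.01 ] shift [ 34.5  -7.8 -22.8] | 42.0 q6 1.81 yaw_y -1.528
wrist spreader_eye [ 0.6575  0.2503 -0.0013] 0.7 [312.  83.]
wrist hook_tip [0.6418 0.247  0.2081] 0.89 [311.  69.]
wrist hook_seat [0.6554 0.2537 0.1821] 0.79 [298.  42.]
top spreader_eye [ 0.2361 -0.4212  0.0042] 0.73 [465. 357.]
top hook_tip [0.6382 0.2525 0.2113] 0.56 [211. 189.]
top hook_seat [0.6545 0.2498 0.175 ] 0.98 [215. 186.]
scene spreader_eye [ 0.3397 -0.222   0.0032] 0.86 [214. 279.]
scene hook_tip [0.6413 0.2508 0.2081] 0.72 [446. 212.]
scene hook_seat [0.6548 0.2514 0.1796] 0.82 [448. 224.]
```

View pics/w4.png

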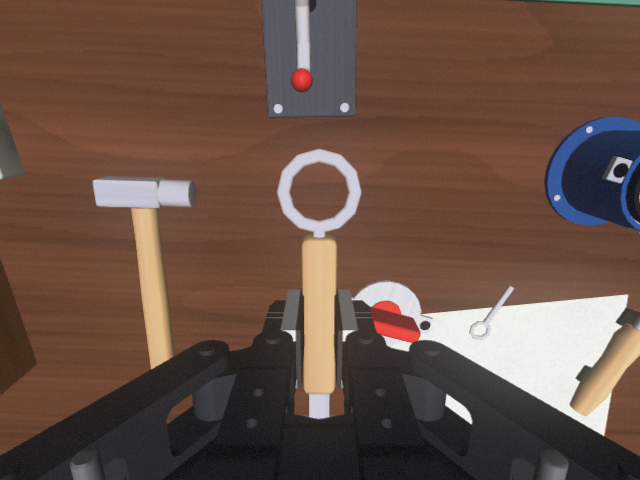

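View pics/s4.png

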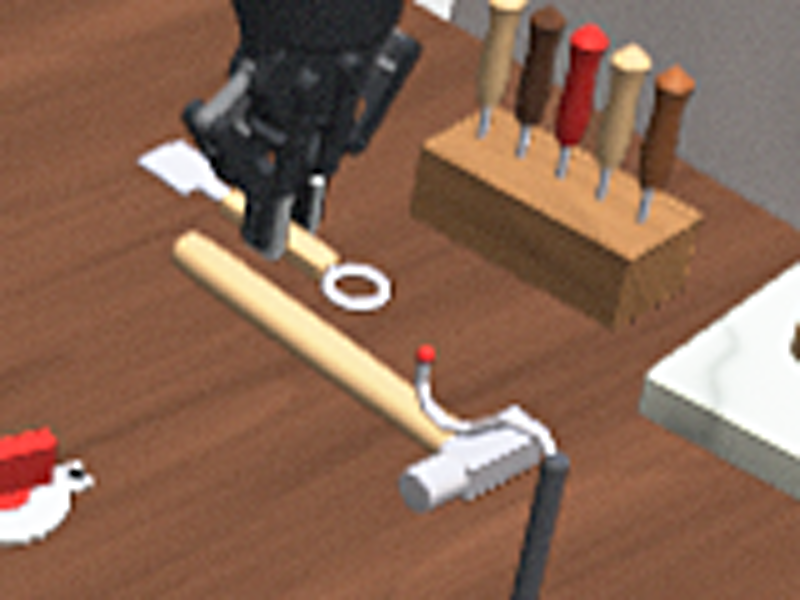

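View pics/t4.png

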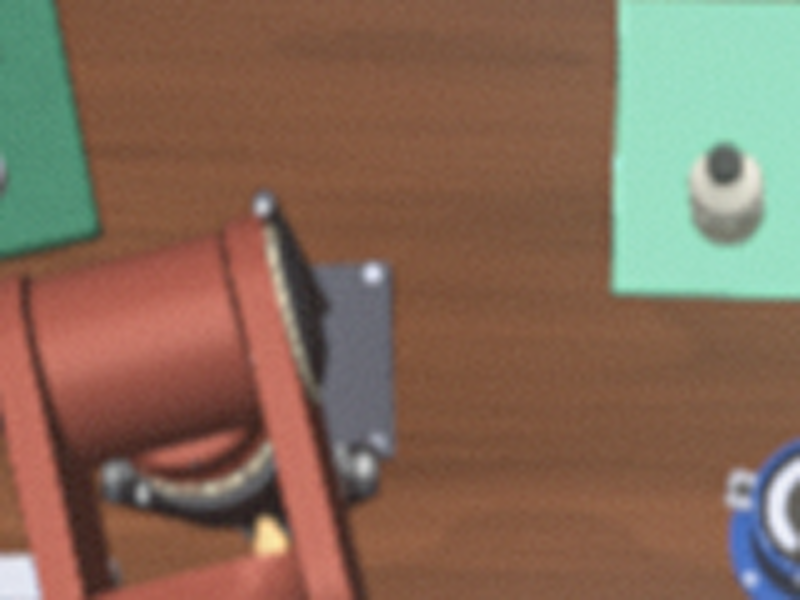

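The wrist view shows the red tip ball at (302,80), ahead of the eye at (319,191) and slightly left of it. I'll raise first, then align using my own projection.

```bash
python3 -m crank '[[0.002,0.03,0.01,0,-5,-15,1],[0,0,0,0,0,-6,1],[0,0,0,0,0,0,1],[0,0,0,0,0,0,1]]'
python3 - <<'E'
from h import *
o=state();p=eyes.get_image("wrist");save(p["image"],"w5.png");c=cam(p,o)
im=p["image"].astype(int);m=(im[:,:,0]>140)&(im[:,:,1]<60)&(im[:,:,2]<60);m[200:]=0
v,u=np.nonzero(m);print(u.mean(),v.mean(),len(u));T=onplane(c,(u.mean(),v.mean()),.207);print("tip",T)
# hook frame: white wire direction
goto((.577,.25,.415),-np.pi/2+.033)
r=.0512;print("tcp target",T[:2]-r*np.array([np.cos(.033),np.sin(.033)]))
E
```

```text
t: 8.97
tool_pos: [0.5528, 0.2445, 0.421]
tool_rot: [-3.139, -0.045, -0.016]
contact_force: [0.2, -0.0, -0.6]
opening: 0.0119
t 8.97 p [0.5528 0.2445 0.421 ] r [-3.139 -0.045 -0.016] F [ 0.2 -0.  -0.6] op 0.0119
311.49107142857144 109.67857142857143 112
tip [0.63768761 0.25075916 0.207     ]
left turn [-0.002 -0.01  -0.004] shift [24.3 -4.8  6.2] | 26.0 q6 1.84 yaw_y -1.542
tcp target [0.58651549 0.24906986]
```

View pics/w5.png

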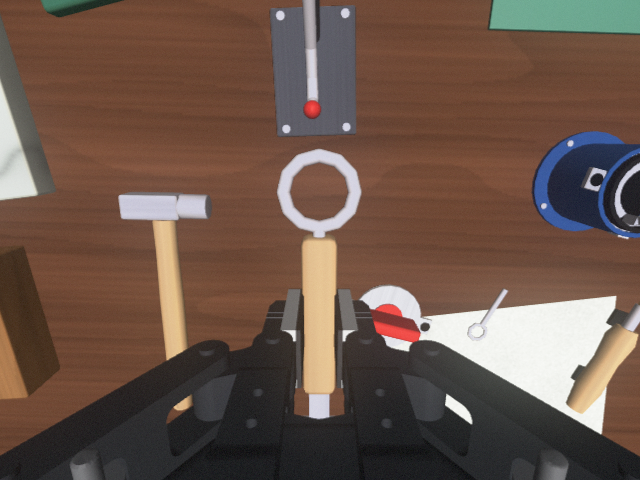

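The ball is at (311,110). I'll move forward about 34 mm and 5 mm sideways, staying above the tip.

```bash
python3 -m crank '[[-0.002,-0.01,-0.004,14,-2,2,1],[0,0,0,14,-2,1,1],[0,0,0,6,0,0,1],[0,0,0,0,0,0,1],[0,0,0,0,0,0,1]]'
cat > tip.py <<'E'
from h import *
import sys
o=state();p=eyes.get_image("wrist");save(p["image"],sys.argv[1],(200,80,440,260),3);c=cam(p,o)
im=p["image"].astype(int);m=(im[:,:,0]>140)&(im[:,:,1]<60)&(im[:,:,2]<60);m[235:]=0
v,u=np.nonzero(m);print(u.mean(),v.mean(),len(u));T=onplane(c,(u.mean(),v.mean()),.207);print("tip",T)
t=T[:2]-.0512*np.array([np.cos(.033),np.sin(.033)]);print(t)
goto((*t,.385),-np.pi/2+.033)
E
python3 tip.py w6.png
```

```text
t: 9.43
tool_pos: [0.5873, 0.2499, 0.4181]
tool_rot: [3.141, 0.053, -0.002]
contact_force: [0.4, -0.8, -0.5]
opening: 0.0125
t 9.43 p [0.5873 0.2499 0.4181] r [ 3.141e+00  5.300e-02 -2.000e-03] F [ 0.4 -0.8 -0.5] op 0.0125
nan nan 0
tip [nan nan nan]
[nan nan]
left turn [0.    0.001 0.   ] shift [nan nan nan] | nan q6 1.82 yaw_y -1.537tip.py:5: RuntimeWarning: Mean of empty slice.
  v,u=np.nonzero(m);print(u.mean(),v.mean(),len(u));T=onplane(c,(u.mean(),v.mean()),.207);print("tip",T)
  ret = ret.dtype.type(ret / rcount)
```

View pics/w6.png

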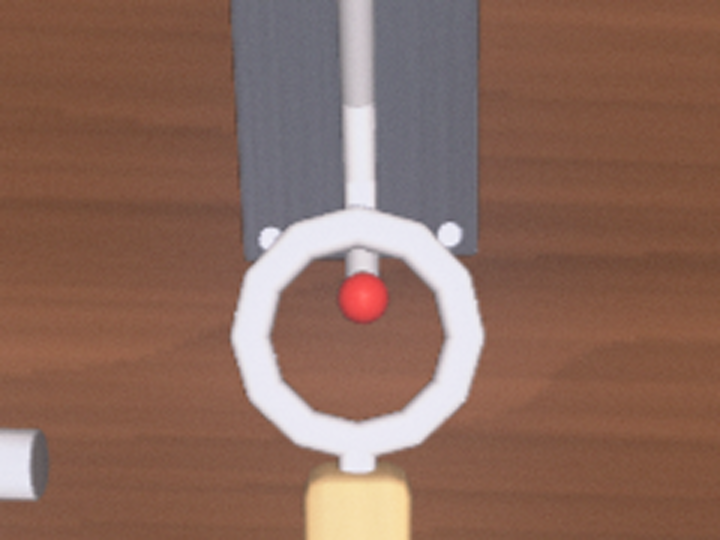

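```bash
sed -i 's/im\[:,:,0\]>140)&(im\[:,:,1\]<60)&(im\[:,:,2\]<60/im[:,:,0]>140)\&(im[:,:,1]<95)\&(im[:,:,2]<95)\&(im[:,:,0]-im[:,:,2]>110/;s/m\[235:\]=0/m[230:]=0;m[:,:270]=0;m[:,370:]=0/' tip.py; python3 tip.py w7.png
```

```text
t 9.48 p [0.5871 0.2498 0.4181] r [ 3.141e+00  5.300e-02 -2.000e-03] F [-0.2 -0.1 -1.3] op 0.0122
320.88505747126436 178.47701149425288 174
tip [0.63799269 0.25040123 0.207     ]
[0.58682057 0.24871194]
left turn [0.    0.001 0.   ] shift [-0.2  1.1 33.1] | 33.0 q6 1.82 yaw_y -1.537
```

```bash
python3 -m crank '[[0,0,0,0,1,10,1],[0,0,0,0,0,12,1],[0,0,0,0,0,12,1],[0,0,0,0,0,0,1],[0,0,0,0,0,0,1]]'; python3 tip.py w8.png
```

```text
t: 9.95
tool_pos: [0.5852, 0.2485, 0.3798]
tool_rot: [3.141, 0.053, -0.004]
contact_force: [0.5, -0.7, -0.1]
opening: 0.0121
t 9.95 p [0.5852 0.2485 0.3798] r [ 3.141  0.053 -0.004] F [ 0.5 -0.7 -0.1] op 0.0121
318.0109489051095 183.8832116788321 274
tip [0.63793263 0.2504745  0.207     ]
[0.58676051 0.2487852 ]
left turn [0.001 0.004 0.001] shift [ 1.7 -0.2 -5.8] | 6.0 q6 1.82 yaw_y -1.537
```

View pics/w8.png

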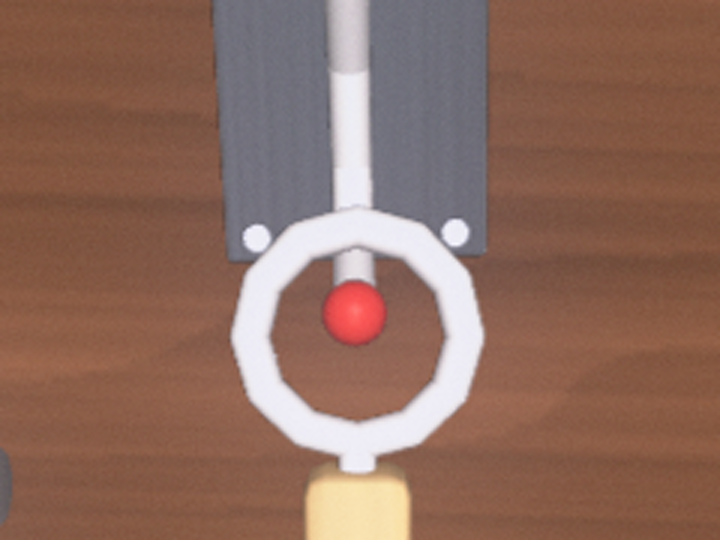

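The ball is well inside the ring, so I'll keep lowering.

```bash
python3 -m crank '[[0,0.004,0,2,0,10,1],[0,0,0,0,0,8,1],[0,0,0,0,0,0,1],[0,0,0,0,0,0,1]]'; python3 tip.py w9.png; python3 -c "
from h import *
p=eyes.get_image('scene');save(p['image'],'s9.png',(360,140,520,260),5)"
```

```text
t: 10.33
tool_pos: [0.5873, 0.2486, 0.3596]
tool_rot: [3.141, 0.053, 0.002]
contact_force: [0.7, -0.4, -0.5]
opening: 0.0121
t 10.33 p [0.5873 0.2486 0.3596] r [3.141e+00 5.300e-02 2.000e-03] F [ 0.7 -0.4 -0.5] op 0.0121
317.89807162534436 199.78236914600552 363
tip [0.63785431 0.25047685 0.207     ]
[0.58668219 0.24878756]
left turn [ 0.001 -0.001  0.001] shift [ -0.5  -0.2 -25.6] | 26.0 q6 1.82 yaw_y -1.537
```

View pics/w9.png

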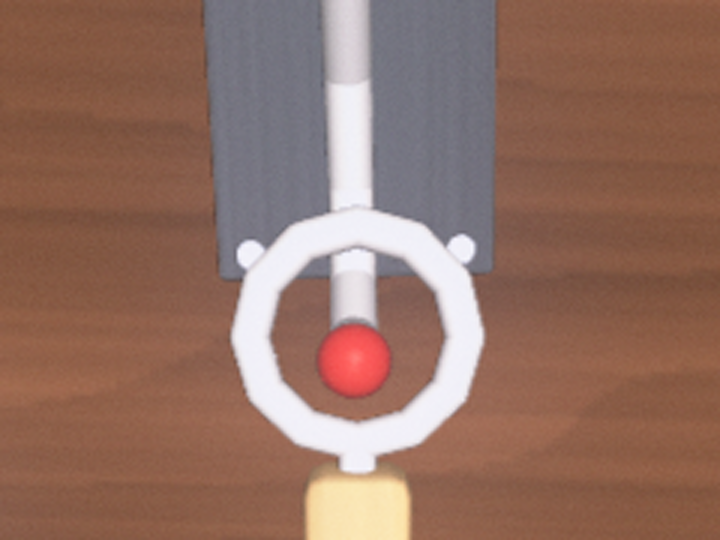

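View pics/s9.png

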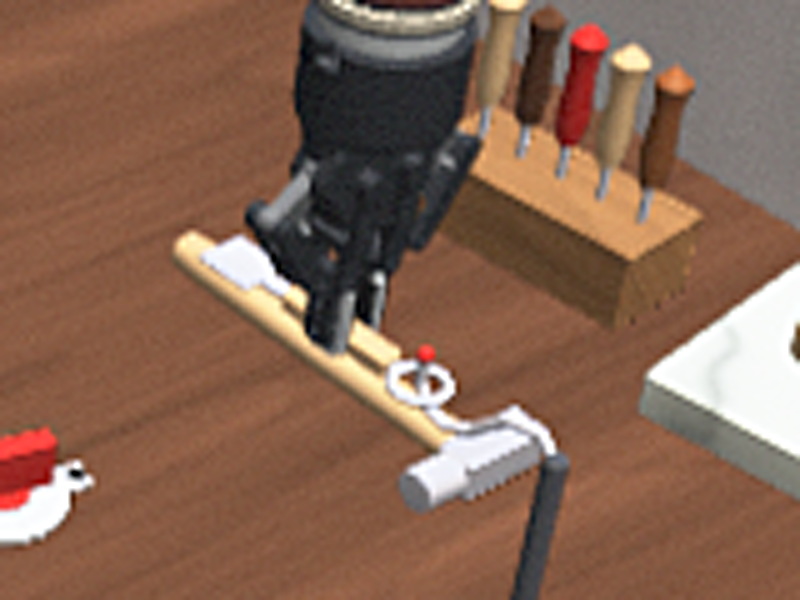

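The scene view shows the eye around the upright below the red tip. I'll go 3 mm lower and release.

```bash
python3 -m crank '[[0,0,0,0,0,4,1],[0,0,0,0,0,0,1],[0,0,0,0,0,0,1],[0,0,0,0,0,0,0],[0,0,0,0,0,0,-1],[0,0,0,0,0,0,-1],[0,0,0,0,0,0,-1],[0,0,0,0,0,0,-1]]'; python3 -m crank '[[0,0,0,0,0,0,-1],[0,0,0,0,0,0,-1],[0,0,0,0,0,0,-1],[0,0,0,0,0,0,-1],[0,0,0,0,0,0,-1],[0,0,0,0,0,0,-1]]'
python3 - <<'E'
from h import *
state()
p=eyes.get_image('scene');save(p['image'],'s10.png',(360,140,520,260),5)
p=eyes.get_image('wrist');save(p['image'],'w10.png')
E
```

```text
t: 11.1
tool_pos: [0.5879, 0.2488, 0.3584]
tool_rot: [-3.14, -0.053, -0.009]
contact_force: [0.7, -0.9, -0.6]
opening: 0.0719
t: 11.6
tool_pos: [0.588, 0.2489, 0.3588]
tool_rot: [-3.14, -0.053, -0.01]
contact_force: [0.7, 0.2, 0.9]
opening: 0.0856
t 11.60 p [0.588  0.2489 0.3588] r [-3.14  -0.053 -0.01 ] F [0.7 0.2 0.9] op 0.0856
```

View pics/s10.png

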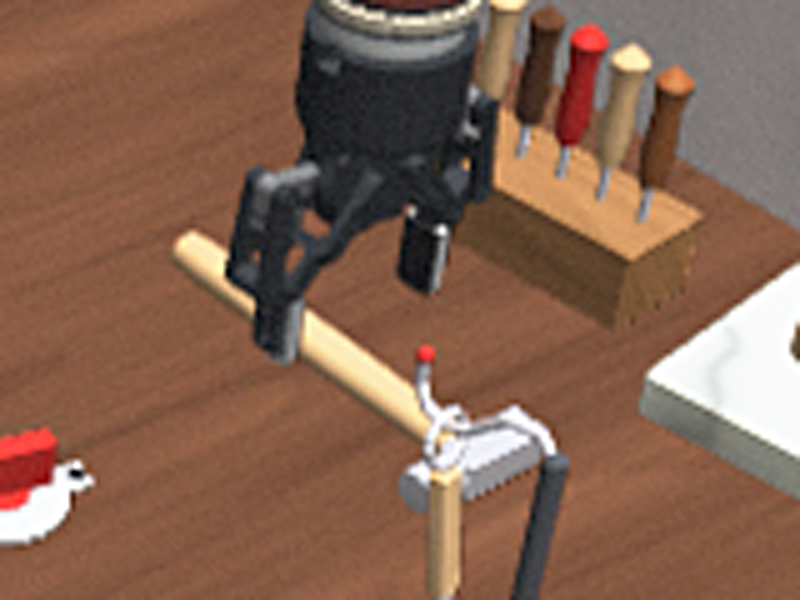

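View pics/w10.png

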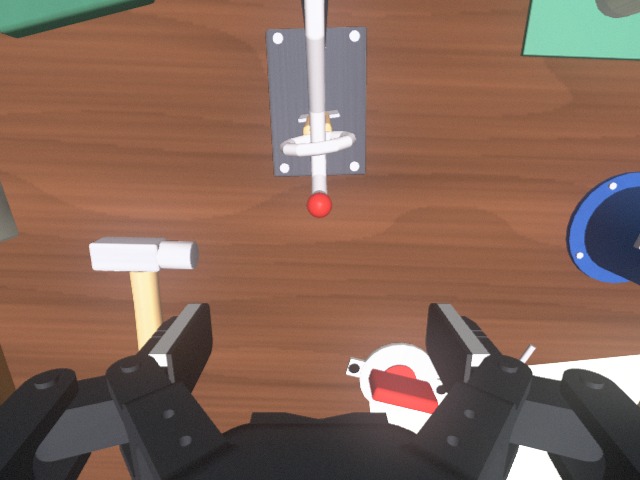

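The scene view shows the spreader hanging vertically in the hook, and the wrist view shows the eye at (318,143) on the hook. Next I'll back off toward the lid.

```bash
python3 -m crank '[[0,0,0,-20,0,-5,-1],[0,0,0,-30,5,-5,-1],[0,0,-0.11,-30,10,0,-1],[0,0,-0.11,-25,15,0,-1],[0,0,-0.11,-15,20,0,-1],[0,0,-0.11,0,20,0,-1],[0,0,-0.11,0,0,0,-1],[0,0,-0.11,0,0,0,-1]]'
python3 - <<'E'
from h import *
o=state()
goto((.437,.167,.33),-.25)
E
```

```text
t: 12.37
tool_pos: [0.4787, 0.1685, 0.3675]
tool_rot: [2.936, 1.115, 0.011]
contact_force: [0.8, -0.3, 0.1]
opening: 0.0854
t 12.37 p [0.4787 0.1685 0.3675] r [2.936 1.115 0.011] F [ 0.8 -0.3  0.1] op 0.0854
left turn [ 0.006 -0.005 -0.595] shift [-32.4 -26.7  37.2] | 56.0 q6 1.04 yaw_y -0.845
```

```bash
python3 -m crank '[[0,0,-0.11,-10,-12,12,-1],[0,0,-0.11,-10,-8,12,-1],[0,0,-0.11,-8,-4,10,-1],[0,0,-0.11,-4,0,0,-1],[0,0,-0.11,0,0,0,-1],[0,0,-0.04,0,0,0,-1],[0,0,0,0,0,0,-1],[0,0,0,0,0,0,-1]]'
python3 - <<'E'
from h import *
o=state()
goto((.437,.167,.33),-.25)
o=ctrl.get_obs();p=eyes.get_image("wrist");save(p["image"],"w11.png");c=cam(p,o)
for q in("lid","lid_grip","lid_ear"):
    for m in spotter.mark_of(q,p)[:2]: print(q,np.round(m["centre"],4),round(m["confidence"],2),proj(c,m["centre"]).round())
im=p["image"].astype(int)
m=((im[:,:,0]>140)&(im[:,:,1]<70)&(im[:,:,2]<70)).astype(np.uint8)
n,l,st,ce=cv2.connectedComponentsWithStats(m);i=1+np.argmax(st[1:,4]);pts=np.argwhere(l==i)[:,::-1].astype(np.float32)
r=cv2.minAreaRect(pts);b=cv2.boxPoints(r);print(r,ce[i])
print([onplane(c,x,.056).round(4) for x in b])
E
```

```text
t: 13.03
tool_pos: [0.4389, 0.1596, 0.3326]
tool_rot: [2.452, 1.956, 0.015]
contact_force: [-0.1, -0.8, -0.4]
opening: 0.0853
t 13.03 p [0.4389 0.1596 0.3326] r [2.452 1.956 0.015] F [-0.1 -0.8 -0.4] op 0.0853
left turn [ 0.01  -0.004  0.026] shift [ 6.8 -3.5  2.6] | 8.0 q6 0.41 yaw_y -0.224
lid [ 0.4387  0.1687 -0.0027] 0.85 [313. 214.]
lid_grip [0.4378 0.165  0.0405] 0.89 [312. 231.]
lid_ear [0.4502 0.208  0.0244] 0.59 [316. 168.]
((312.50518798828125, 194.1134033203125), (20.10385513305664, 8.325839042663574), 23.96249008178711) [313.      194.15625]
[array([0.4377, 0.1957, 0.056 ]), array([0.4411, 0.2002, 0.056 ]), array([0.4519, 0.1921, 0.056 ]), array([0.4486, 0.1875, 0.056 ])]
```

View pics/w11.png

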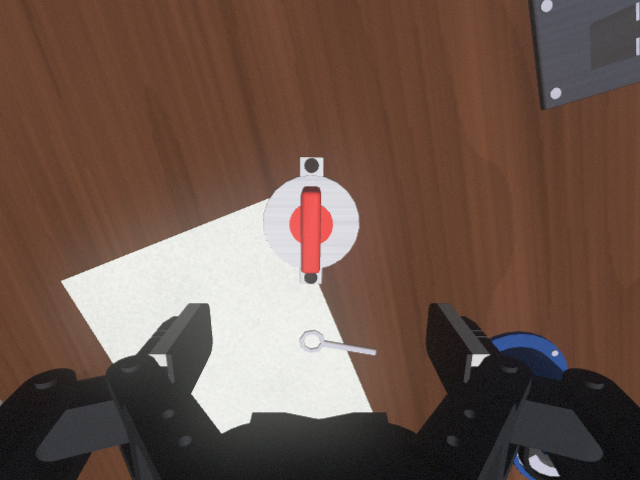

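The wrist view shows the lid with its grip from (311,192) to (311,270) and its ears at (311,165) and (311,278). The lock pin's ring is at (312,341). I'll compute positions from these.

Run:
```python
from h import *
o=ctrl.get_obs();p=eyes.get_image("wrist");save(p["image"],"w12.png",(240,140,400,380),2.5);c=cam(p,o)
a=onplane(c,(311.5,165),.023);b=onplane(c,(311,278),.023);print(a,b,np.linalg.norm(a-b),(a+b)/2,np.arctan2(*(a-b)[1::-1]))
a=onplane(c,(311,192),.056);b=onplane(c,(311,270),.056);print(a,b,np.linalg.norm(a-b),(a+b)/2,np.arctan2(*(a-b)[1::-1]))
for uv in((312,341),(376,352)):
    X=onplane(c,uv,.003);print("pin",X,R.from_rotvec(o["tool_rot"]).as_matrix().T@(X-o["tool_pos"]))
goto((.438,.166,.33),-.25)
```

```text
[0.44788518 0.21067151 0.023     ] [0.42698992 0.12251221 0.023     ] 0.09060172917056203 [0.43743755 0.16659186 0.023     ] 1.3380737881202471
[0.44433365 0.19556679 0.056     ] [0.4316681  0.14112789 0.056     ] 0.055892845003596855 [0.43800087 0.16834734 0.056     ] 1.342206681960659
pin [0.41178073 0.05396872 0.003     ] [-0.11048333 -0.00644093  0.32929998]
pin [0.46739729 0.02910632 0.003     ] [-0.12240251  0.05329999  0.32984477]
left turn [ 0.01  -0.004  0.027] shift [ 5.9 -2.5  2.7] | 7.0 q6 0.41 yaw_y -0.223
```

View pics/w12.png

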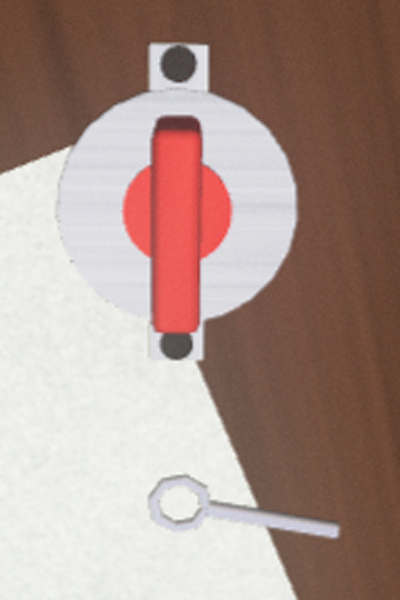

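```bash
python3 -m crank '[[0.01,-0.004,0.01,6,-2,25,-1],[0,0,0,0,0,30,-1],[0,0,0,0,0,30,-1],[0,0,0,0,0,10,-1],[0,0,0,0,0,0,-1],[0,0,0,0,0,0,-1]]'
python3 - <<'E'
from h import *
o=state()
goto((.4375,.1667,.202),-.233)
E
```

```text
t: 13.78
tool_pos: [0.441, 0.1669, 0.2387]
tool_rot: [2.465, 1.943, 0.011]
contact_force: [0.1, 0.3, 0.1]
opening: 0.0852
t 13.78 p [0.441  0.1669 0.2387] r [2.465 1.943 0.011] F [0.1 0.3 0.1] op 0.0852
left turn [ 0.007 -0.003 -0.003] shift [-1.1 -3.7 36.7] | 37.0 q6 0.44 yaw_y -0.236
```

```bash
python3 -m crank '[[0.007,-0.003,-0.003,-1,-3.5,15,-1],[0,0,0,0,0,13,-1],[0,0,0,0,0,5,-1],[0,0,0,0,0,0,-1],[0,0,0,0,0,0,-1]]'
python3 - <<'E'
from h import *
o=state()
goto((.4375,.1667,.202),-.233)
E
```

```text
t: 14.2
tool_pos: [0.4398, 0.1673, 0.2091]
tool_rot: [2.462, 1.946, 0.012]
contact_force: [0.7, 0.0, -0.0]
opening: 0.0856
t 14.20 p [0.4398 0.1673 0.2091] r [2.462 1.946 0.012] F [ 0.7  0.  -0. ] op 0.0856
left turn [ 0.008 -0.004  0.   ] shift [-1.1 -2.1  7.1] | 8.0 q6 0.44 yaw_y -0.233
```

```bash
python3 -m crank '[[0.008,-0.004,0,-1,-2,7,-1],[0.002,0,0,0,0,0,0],[0,0,0,0,0,0,1],[0,0,0,0,0,0,1],[0,0,0,0,0,0,1],[0,0,0,0,0,0,1],[0,0,0,0,0,0,1],[0,0,0,0,0,0,1]]' 100
python3 - <<'E'
from h import *
o=state()
goto((.4375,.1667,.202),-.233)
p=eyes.get_image("wrist");save(p["image"],"w13.png")
E
```

```text
t: 14.87
tool_pos: [0.4388, 0.167, 0.2046]
tool_rot: [-2.464, -1.949, -0.004]
contact_force: [1.1, -0.6, -0.8]
opening: 0.012
t 14.87 p [0.4388 0.167  0.2046] r [-2.464 -1.949 -0.004] F [ 1.1 -0.6 -0.8] op 0.012
left turn [ 0.002 -0.002  0.   ] shift [-0.6 -1.2  2.6] | 3.0 q6 0.44 yaw_y -0.233
```

View pics/w13.png

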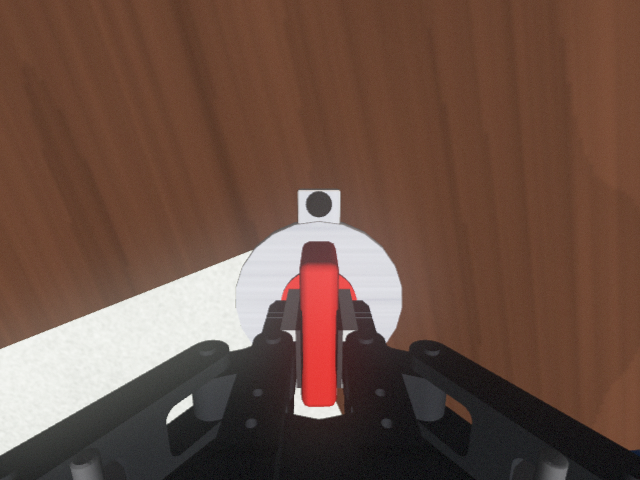

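The grip is held centrally and the ear is at (319,204). Now I'll lift.

```bash
python3 -m crank '[[0,0,0,0,0,-20,1],[0,0,0,0,0,-35,1],[0,0,0,0,0,-38,1],[0,0,0,0,0,-38,1],[0,0,0,0,0,-25,1],[0,0,0,0,0,0,1],[0,0,0,0,0,0,1]]'
python3 - <<'E'
from h import *
o=state()
p=eyes.get_image("wrist");save(p["image"],"w14.png",(200,160,440,420),2)
f=240/np.tan(np.radians(p["vertical_fov"])/2);M=np.array(p["mount"])
d=M[:3,:3]@[(319-p["cx"])/f,(204-p["cy"])/f,1];s=(.1816-M[2,3])/d[2];print("ear tool",M[:3,3]+s*d)
goto((.67,-.045,.36),1.37)
E
```

```text
t: 15.5
tool_pos: [0.4357, 0.1661, 0.3597]
tool_rot: [-2.459, -1.944, 0.018]
contact_force: [0.2, 0.7, -3.5]
opening: 0.012
t 15.50 p [0.4357 0.1661 0.3597] r [-2.459 -1.944  0.018] F [ 0.2  0.7 -3.5] op 0.012
ear tool [ 0.04405793 -0.00023993  0.1816    ]
left turn [-0.006  0.013  1.539] shift [-151.5  276.6   -3.2] | 315.0 q6 0.44 yaw_y -0.233
```

View pics/w14.png

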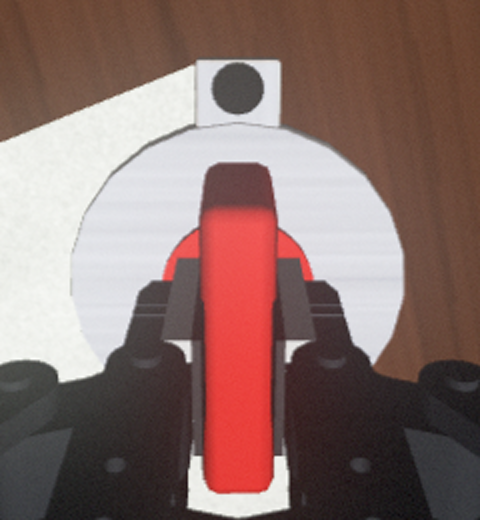

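```bash
python3 -m crank '[[0,0.01,-0.11,-10,18,0,1],[0,0,-0.11,-12,17,0,1],[0,0,-0.11,-14,15,0,1],[0,0,-0.11,-15,14,0,1],[0,0,-0.11,-17,12,0,1],[0,0,-0.11,-18,10,0,1],[0,0,-0.11,-19,8,0,1],[0,0,-0.11,-20,6,0,1]]'
python3 - <<'E'
from h import *
o=state()
goto((.67,-.045,.36),1.37)
E
```

```text
t: 16.22
tool_pos: [0.5566, 0.0538, 0.3306]
tool_rot: [-1.314, -2.802, 0.019]
contact_force: [-0.5, 0.9, -2.7]
opening: 0.0125
t 16.22 p [0.5566 0.0538 0.3306] r [-1.314 -2.802  0.019] F [-0.5  0.9 -2.7] op 0.0125
left turn [-0.017 -0.047 -0.676] shift [-147.3   22.9  -35.7] | 153.0 q6 -0.73 yaw_y 0.694
```

```bash
python3 -m crank '[[-0.01,-0.03,-0.11,-24,4,-12,1],[0,-0.01,-0.11,-25,1,-12,1],[0,0,-0.11,-25,-1,-8,1],[0,0,-0.11,-25,-4,0,1],[0,0,-0.11,-24,-7,0,1],[0,0,-0.11,-23,-9,0,1],[0,0,0,0,0,0,1],[0,0,0,0,0,0,1]]'
python3 - <<'E'
from h import *
o=state()
goto((.67,-.045,.36),1.37)
o=ctrl.get_obs();p=eyes.get_image("wrist");save(p["image"],"w15.png");c=cam(p,o)
for q in("glue_pot","pot_mouth","pot_notch","pot_ear"):
    for m in spotter.mark_of(q,p)[:2]: print(q,np.round(m["centre"],4),round(m["confidence"],2),proj(c,m["centre"]).round())
E
```

```text
t: 16.88
tool_pos: [0.6735, -0.0498, 0.3267]
tool_rot: [-0.282, -3.073, 0.021]
contact_force: [0.2, 0.1, -3.5]
opening: 0.0121
t 16.88 p [ 0.6735 -0.0498  0.3267] r [-0.282 -3.073  0.021] F [ 0.2  0.1 -3.5] op 0.0121
left turn [-0.019 -0.054  0.018] shift [  6.1   3.5 -33.1] | 34.0 q6 -1.57 yaw_y 1.388
glue_pot [ 0.5901 -0.0297  0.0019] 0.94 [333. 141.]
pot_mouth [ 0.5892 -0.0314  0.082 ] 0.92 [332. 134.]
pot_notch [ 0.6146 -0.0375  0.0853] 0.58 [329. 180.]
pot_ear [0.6018 0.0116 0.076 ] 0.9 [408. 142.]
pot_ear [ 0.6158 -0.0357  0.0816] 0.36 [332. 181.]
```

View pics/w15.png

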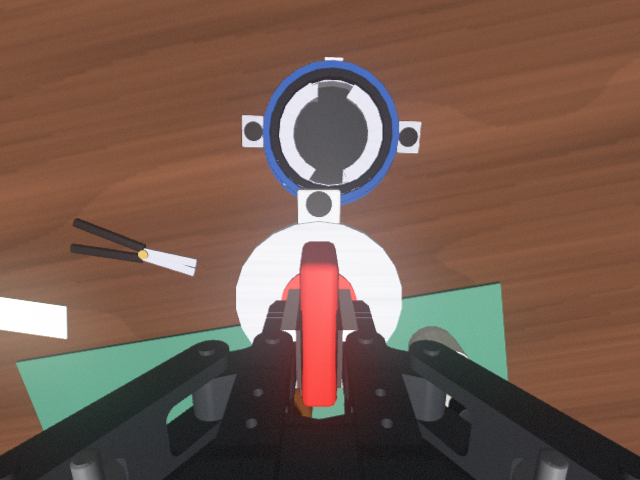

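The wrist view shows the pot's ear holes at (253,131) and (408,137), the notches near (335,90) and (327,178), and the outer white mark at (333,59).

```bash
python3 -m crank '[[-0.015,-0.05,0.018,6,3,-15,1],[0,0,0,0,0,-8,1],[0,0,0,0,0,0,1],[0,0,0,0,0,0,1],[0,0,0,0,0,0,1]]';python3 - <<'E'
from h import *
o=state()
goto((.67,-.045,.36),1.37)
o=ctrl.get_obs();p=eyes.get_image("wrist");c=cam(p,o)
save(p["image"],"w16.png",(220,20,440,220),3.5)
for q in("pot_mouth","pot_notch","pot_ear"):
    for m in spotter.mark_of(q,p)[:2]: print(q,np.round(m["centre"],4),round(m["confidence"],2),proj(c,m["centre"]).round())
E
```

```text
t: 17.55
tool_pos: [0.6669, -0.0418, 0.3554]
tool_rot: [0.308, 3.125, -0.008]
contact_force: [-0.4, 0.1, -3.0]
opening: 0.0121
t 17.55 p [ 0.6669 -0.0418  0.3554] r [ 0.308  3.125 -0.008] F [-0.4  0.1 -3. ] op 0.0121
left turn [-0.005  0.002  0.004] shift [-3.7 -2.6 -4.6] | 6.0 q6 -1.55 yaw_y 1.374
pot_mouth [ 0.5897 -0.029   0.0811] 0.66 [317. 124.]
pot_notch [ 0.6167 -0.0378  0.0832] 0.7 [312. 170.]
```

View pics/w16.png

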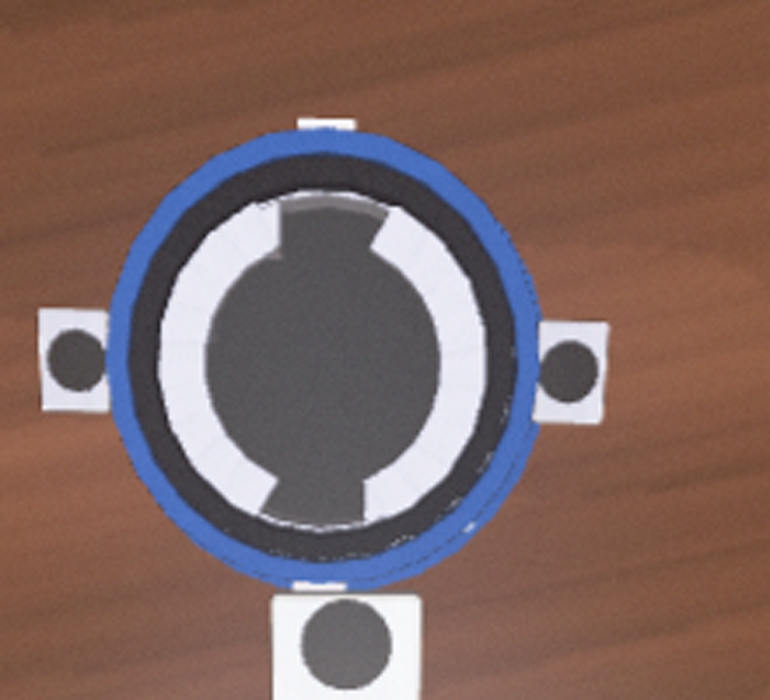

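Run:
```python
from h import *
o=state();p=eyes.get_image("wrist");c=cam(p,o)
k=lambda u,v:(220+u/3.5,20+v/3.5)
a=onplane(c,k(76,360),.079);b=onplane(c,k(568,371),.079);m=(a+b)/2
print(a,b,np.linalg.norm(a-b),"centre",m,"pot x yaw",np.arctan2(*(b-a)[1::-1])-np.pi/2)
# notch mid: radial edges inner corners at top of bayonet ring z~.074?
for z in(.076,.08):
  a=onplane(c,k((280+372)/2,250),z);b=onplane(c,k((277+364)/2,483),z);print(z,(a+b)/2,np.arctan2(*(b-a)[1::-1]))
for q in("top","scene"):
  p=eyes.get_image(q);c=cam(p)
  for n in("pot_ear","pot_mouth"):
    for m in spotter.mark_of(n,p)[:2]: print(q,n,np.round(m["centre"],4),round(m["confidence"],2))
```

```text
t 17.75 p [ 0.6669 -0.042   0.3543] r [ 0.309  3.126 -0.007] F [-1.2 -0.1 -2.9] op 0.0123
[ 0.57906996 -0.0758543   0.079     ] [0.5984039  0.01148693 0.079     ] 0.08945552558279793 centre [ 0.58873693 -0.03218369  0.079     ] pot x yaw -0.21784798021042096
0.076 [ 0.58934191 -0.03216944  0.076     ] -0.2261951943858281
0.08 [ 0.58945812 -0.03210665  0.08      ] -0.22619519438582877
top pot_mouth [ 6.557e-01 -2.053e-01 -2.000e-04] 0.19
scene pot_ear [0.5993 0.0137 0.0819] 0.88
scene pot_mouth [ 0.5919 -0.0353  0.0775] 0.79
```

```bash
python3 -m crank '[[-0.005,0,0.02,22,0,10,1],[0,0,0,25,0,10,1],[0,0,0,22,0,10,1],[0,0,0,8,0,5,1],[0,0,0,0,0,0,1],[0,0,0,0,0,0,1]]';python3 - <<'E'
from h import *
o=state()
goto((.5885,-.032,.31),1.351)
E
```

```text
t: 18.6
tool_pos: [0.5902, -0.0259, 0.3191]
tool_rot: [0.342, 3.117, 0.0]
contact_force: [0.6, 0.0, -2.1]
opening: 0.0124
t 18.60 p [ 0.5902 -0.0259  0.3191] r [0.342 3.117 0.   ] F [ 0.6  0.  -2.1] op 0.0124
left turn [0.001 0.006 0.001] shift [ 0.4 -6.3  9.1] | 11.0 q6 -1.52 yaw_y 1.352
```

```bash
python3 -m crank '[[0,0.006,0,0,-6,9,1],[0,0,0,0,0,5,1],[0,0,0,0,0,0,1],[0,0,0,0,0,0,1]]';python3 - <<'E'
from h import *
o=state()
goto((.5885,-.032,.31),1.351)
o=ctrl.get_obs();p=eyes.get_image("wrist");save(p["image"],"w17.png")
p=eyes.get_image("scene");save(p["image"],"s17.png",(270,220,400,330),5)
E
```

```text
t: 18.93
tool_pos: [0.592, -0.0335, 0.3062]
tool_rot: [0.343, 3.118, 0.001]
contact_force: [0.8, 0.4, -2.4]
opening: 0.0121
t 18.93 p [ 0.592  -0.0335  0.3062] r [3.430e-01 3.118e+00 1.000e-03] F [ 0.8  0.4 -2.4] op 0.0121
left turn [0.001 0.005 0.   ] shift [ 3.7  0.7 -3.8] | 5.0 q6 -1.53 yaw_y 1.351
```

View pics/w17.png

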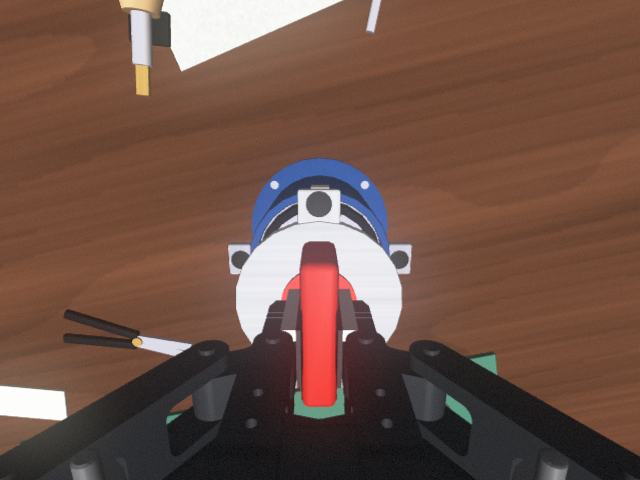

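View pics/s17.png

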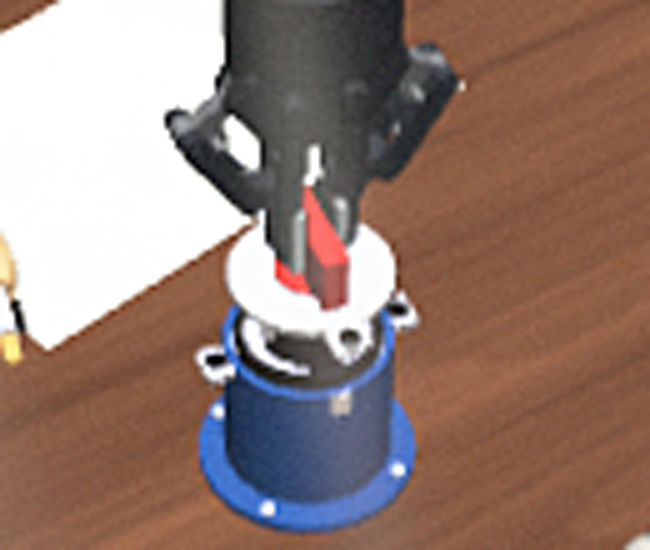

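The wrist view shows the pot ears at (239,259) and (400,260), symmetric about the grip at x≈319. I'll measure the pot centre against the lid once more and then lower.

```bash
python3 -m crank '[[0,0.003,0,3,0,0,1],[0,0,0,0,0,0,1],[0,0,0,0,0,0,1]]';python3 - <<'E'
from h import *
o=state()
p=eyes.get_image("wrist");c=cam(p,o);save(p["image"],"w18.png",(220,160,420,300),4)
goto((.5885,-.032,.29),1.351)
E
```

```text
t: 19.28
tool_pos: [0.5894, -0.0327, 0.3071]
tool_rot: [0.343, 3.12, 0.001]
contact_force: [0.6, -0.3, -2.4]
opening: 0.0122
t 19.28 p [ 0.5894 -0.0327  0.3071] r [3.43e-01 3.12e+00 1.00e-03] F [ 0.6 -0.3 -2.4] op 0.0122
left turn [0.001 0.003 0.001] shift [ 1.   0.4 17.1] | 17.0 q6 -1.53 yaw_y 1.352
```

View pics/w18.png

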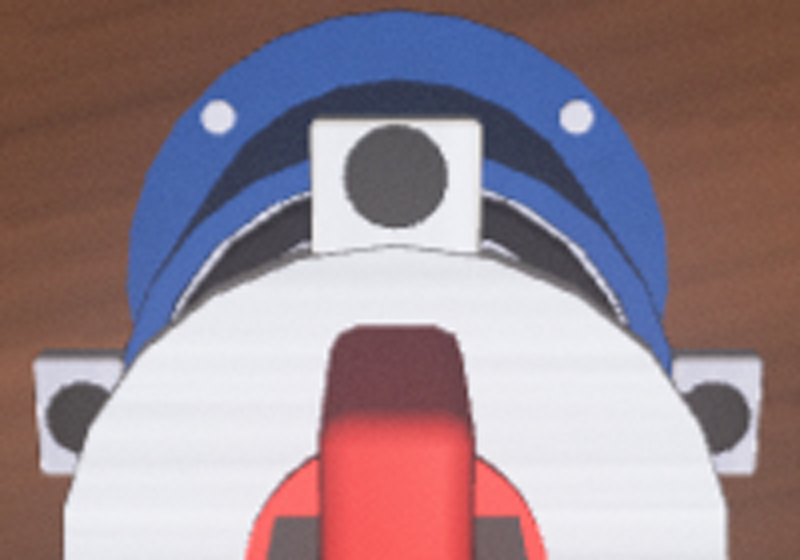

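```bash
python3 -m crank '[[0,0.003,0,1,0.5,8,1],[0,0,0,0,0,8,1],[0,0,0,0,0,0,1],[0,0,0,0,0,0,1]]';python3 - <<'E'
from h import *
o=state()
p=eyes.get_image("wrist");c=cam(p,o);T=R.from_rotvec(o["tool_rot"]).as_matrix()
a=onplane(c,(240.5,263.5),.079)
goto((.5885,-.032,.27),1.351)
save(p["image"],"w19.png",(220,160,420,300),4)
p=eyes.get_image("scene");save(p["image"],"s19.png",(270,220,400,330),5)
E
```

```text
t: 19.67
tool_pos: [0.5883, -0.0317, 0.2897]
tool_rot: [0.343, 3.123, 0.002]
contact_force: [0.6, -0.5, -2.8]
opening: 0.0123
t 19.67 p [ 0.5883 -0.0317  0.2897] r [3.430e-01 3.123e+00 2.000e-03] F [ 0.6 -0.5 -2.8] op 0.0123
left turn [ 0.001 -0.001  0.001] shift [-0.4 -0.3 19.4] | 19.0 q6 -1.53 yaw_y 1.352
```

View pics/w19.png

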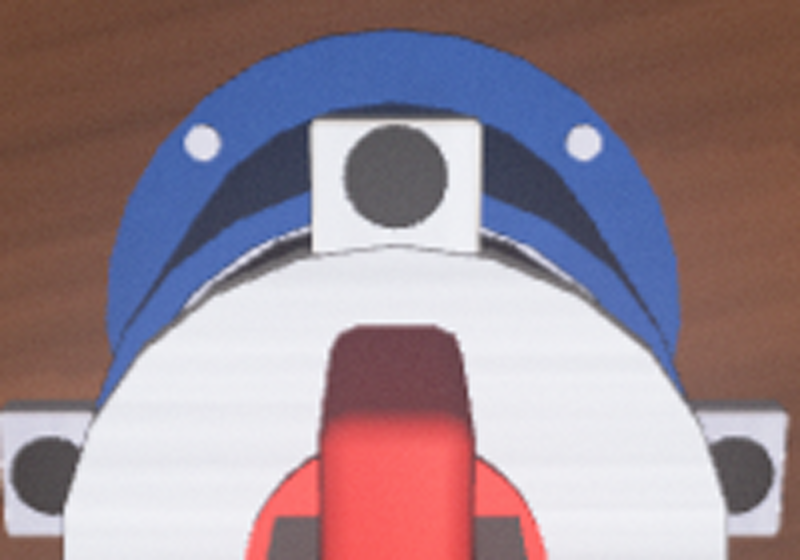

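View pics/s19.png

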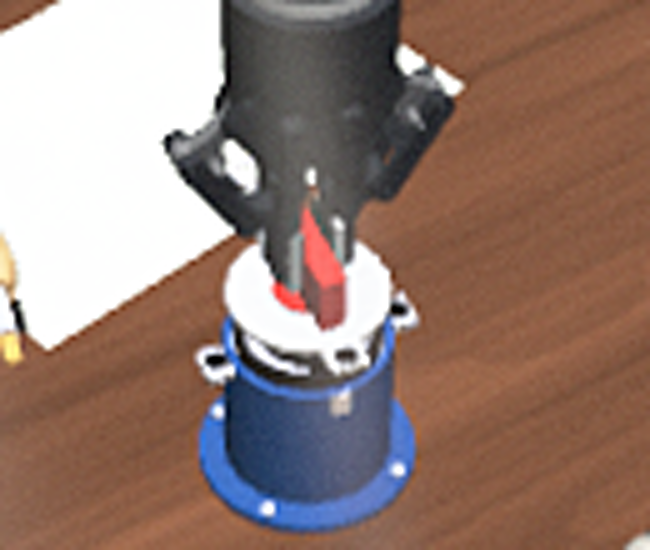

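Laterally centred: the pot ears' midpoint is at 396.5 against the lid's 396 in the crop. Lowering gently while watching the force.

```bash
python3 -m crank '[[0,0,0,-0.4,0,5,1],[0,0,0,0,0,5,1],[0,0,0,0,0,0,1],[0,0,0,0,0,0,1]]';python3 - <<'E'
from h import *
o=state()
goto((.5885,-.032,.27),1.351)
p=eyes.get_image("wrist")
M=np.array(p["mount"]);f=240/np.tan(np.radians(p["vertical_fov"])/2)
for uv in((232.2,278.7),(404.2,278.7)):
    d=M[:3,:3]@[(uv[0]-p["cx"])/f,(uv[1]-p["cy"])/f,1];s=(.2897-.079-M[2,3])/d[2];print("pot ear in tool (at z .2897)",M[:3,3]+s*d)
E
```

```text
t: 20.1
tool_pos: [0.5889, -0.0318, 0.2791]
tool_rot: [0.343, 3.122, 0.002]
contact_force: [0.8, 1.1, -2.5]
opening: 0.0122
t 20.10 p [ 0.5889 -0.0318  0.2791] r [3.430e-01 3.122e+00 2.000e-03] F [ 0.8  1.1 -2.5] op 0.0122
left turn [0.001 0.001 0.001] shift [ 0.4 -0.3  9.1] | 9.0 q6 -1.53 yaw_y 1.352
pot ear in tool (at z .2897) [-0.00051049 -0.04572368  0.2107    ]
pot ear in tool (at z .2897) [-0.00044591  0.04495971  0.2107    ]
```

```bash
python3 -m crank '[[0,0,0,0,0,4,1],[0,0,0,0,0,3,1],[0,0,0,0,0,0,1],[0,0,0,0,0,0,1]]';python3 - <<'E'
from h import *
o=state()
goto((.5885,-.032,.27),1.351)
E
```

```text
t: 20.48
tool_pos: [0.5903, -0.0324, 0.2733]
tool_rot: [0.343, 3.115, -0.001]
contact_force: [5.3, -3.5, 1.6]
opening: 0.0121
t 20.48 p [ 0.5903 -0.0324  0.2733] r [ 3.430e-01  3.115e+00 -1.000e-03] F [ 5.3 -3.5  1.6] op 0.0121
left turn [0.    0.008 0.001] shift [ 1.9 -0.   3.3] | 4.0 q6 -1.53 yaw_y 1.352
```

```bash
python3 -m crank '[[0,0.008,0,1.5,0,0,1],[0,0,0,0,0,0,1],[0,0,0,0,0,2,1],[0,0,0,0,0,0,1]]';python3 - <<'E'
from h import *
o=state()
goto((.5885,-.032,.27),1.351)
E
```

```text
t: 20.82
tool_pos: [0.5907, -0.0326, 0.2751]
tool_rot: [0.344, 3.115, -0.0]
contact_force: [9.5, -4.1, -1.6]
opening: 0.0121
t 20.82 p [ 0.5907 -0.0326  0.2751] r [ 0.344  3.115 -0.   ] F [ 9.5 -4.1 -1.6] op 0.0121
left turn [ 0.001  0.008 -0.   ] shift [2.3 0.1 5. ] | 6.0 q6 -1.53 yaw_y 1.351
```

```bash
python3 -m crank '[[0,0.006,0,-1.5,0,0,1],[0,0,0,0,0,0,1],[0,0,0,0,0,0,1]]';python3 - <<'E'
from h import *
o=state()
goto((.5885,-.032,.27),1.351)
p=eyes.get_image("wrist");save(p["image"],"w20.png",(220,160,420,310),4)
p=eyes.get_image("scene");save(p["image"],"s20.png",(270,220,400,330),5)
E
```

```text
t: 21.07
tool_pos: [0.5934, -0.0332, 0.2766]
tool_rot: [0.344, 3.116, 0.0]
contact_force: [-1.6, 1.7, 0.2]
opening: 0.0124
t 21.07 p [ 0.5934 -0.0332  0.2766] r [0.344 3.116 0.   ] F [-1.6  1.7  0.2] op 0.0124
left turn [ 0.001  0.007 -0.   ] shift [5.1 0.1 6.5] | 8.0 q6 -1.53 yaw_y 1.351
```

View pics/w20.png

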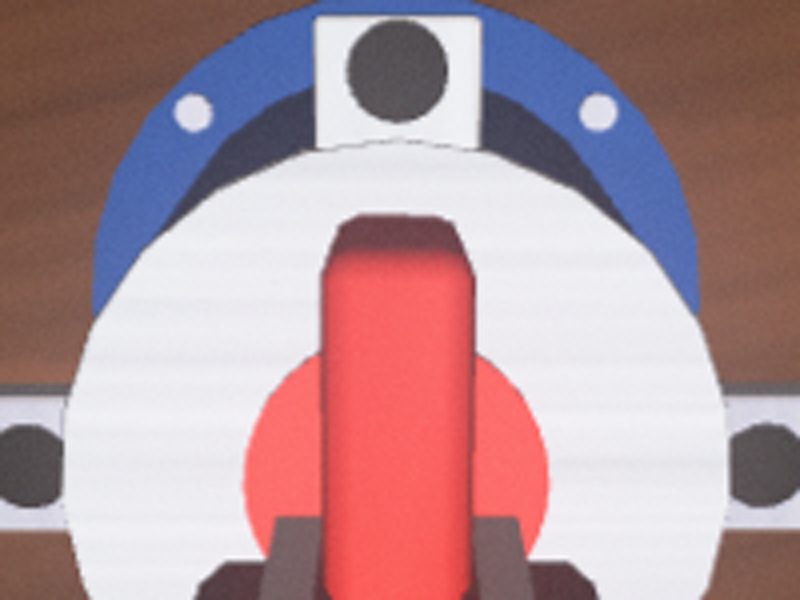

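View pics/s20.png

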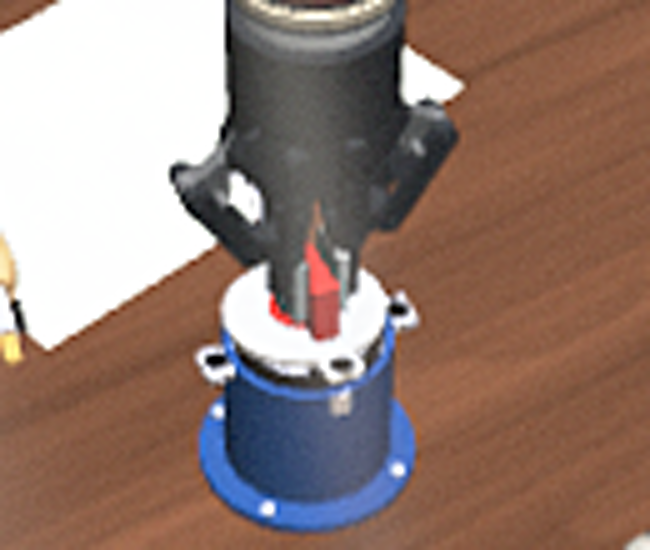

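The lid has pitched in the grip: its far ear moved from image row 204 to 178. I'll quantify that.

Run:
```python
from h import *
o=state();p=eyes.get_image("wrist")
M=np.array(p["mount"]);Mi=np.linalg.inv(M);f=240/np.tan(np.radians(p["vertical_fov"])/2)
def pr(X):
    y=Mi[:3,:3]@X+Mi[:3,3];return np.array([f*y[0]/y[2]+p["cx"],f*y[1]/y[2]+p["cy"]])
P=np.array([-.001,0,.162])
for th in np.radians([0,2,4,6,8,10,12,15]):
    out=[]
    for (x,h) in((.045,.023),(.038,.024),(.030,.056),(-.030,.056),(0,0)):
        v=np.array([-.001+x,0,.2046-h])-P;c,s=np.cos(th),np.sin(th)
        w=np.array([c*v[0]+s*v[2],0,-s*v[0]+c*v[2]])+P
        out.append(pr(w)[1].round(1) if h or x else w.round(4))
    print(np.degrees(th).round(),out)
```

```text
t 21.17 p [ 0.5935 -0.0332  0.2768] r [0.345 3.116 0.   ] F [ 1.9 -1.5  2.8] op 0.0122
0.0 [np.float64(205.4), np.float64(222.4), np.float64(266.6), np.float64(412.4), array([-0.001 ,  0.    ,  0.2046])]
2.0 [np.float64(204.5), np.float64(221.6), np.float64(269.0), np.float64(411.4), array([0.0005, 0.    , 0.2046])]
4.0 [np.float64(203.8), np.float64(221.0), np.float64(271.5), np.float64(410.3), array([0.002 , 0.    , 0.2045])]
6.0 [np.float64(203.2), np.float64(220.5), np.float64(274.1), np.float64(409.1), array([0.0035, 0.    , 0.2044])]
8.0 [np.float64(202.7), np.float64(220.1), np.float64(276.9), np.float64(407.9), array([0.0049, 0.    , 0.2042])]
10.0 [np.float64(202.3), np.float64(219.8), np.float64(279.7), np.float64(406.5), array([0.0064, 0.    , 0.204 ])]
12.0 [np.float64(202.1), np.float64(219.6), np.float64(282.7), np.float64(405.1), array([0.0079, 0.    , 0.2037])]
15.0 [np.float64(202.1), np.float64(219.7), np.float64(287.3), np.float64(402.8), array([0.01  , 0.    , 0.2031])]
```

Run:
```python
from h import *
p=eyes.get_image("wrist");save(p["image"],"w21.png",(160,140,480,440),2.4)
```

```text
(no output)
```

View pics/w21.png

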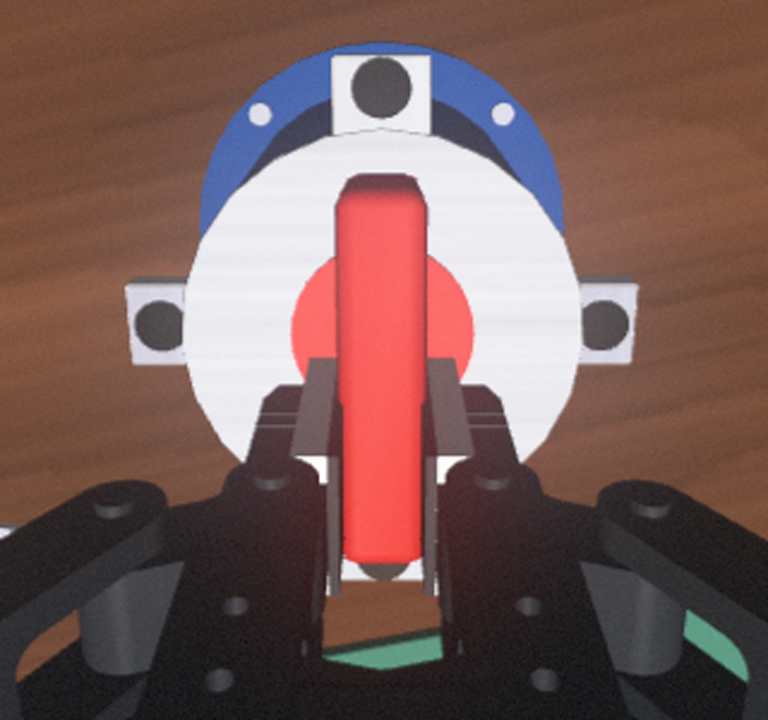

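Run:
```python
from h import *
p=eyes.get_image("wrist");save(p["image"],"w22.png")
M=np.array(p["mount"]);f=240/np.tan(np.radians(p["vertical_fov"])/2)
def at(u,v,z):
    d=M[:3,:3]@[(u-p["cx"])/f,(v-p["cy"])/f,1];return (M[:3,3]+(z-M[2,3])/d[2]*d).round(4)
k=lambda u,v:(160+u/2.4,140+v/2.4)
print("pot ears",at(*k(158,326),.1978),at(*k(605,325),.1978))
print("lid ear",at(*k(381,88),.1816),"flange front",at(*k(380,130),.1806))
print("flange sides",at(*k(183,330),.1806),at(*k(582,330),.1806))
print("grip top front/back",at(*k(382,205),.1486),at(*k(382,562),.1486))
print("rear ear edge",at(*k(382,580),.1816))
```

```text
pot ears [ 0.0062 -0.0455  0.1978] [0.0065 0.0454 0.1978]
lid ear [ 5.580e-02 -1.000e-04  1.816e-01] flange front [ 0.0488 -0.0003  0.1806]
flange sides [ 0.0122 -0.0363  0.1806] [0.0123 0.0366 0.1806]
grip top front/back [ 0.0434 -0.      0.1486] [-1.370e-02  1.000e-04  1.486e-01]
rear ear edge [-4.210e-02  1.000e-04  1.816e-01]
```

The spigot is in the mouth, since lid origin and pot centre agree. But the lid has pitched about 9° and slid about 12 mm in the pads. I'll release it so it settles in the mouth, look, and regrip centrally.

```bash
python3 -m crank '[[0,0,0,0,0,0,0.7],[0,0,0,0,0,0,0.4],[0,0,0,0,0,0,-0.2],[0,0,0,0,0,0,-1],[0,0,0,0,0,-10,-1],[0,0,0,0,0,-20,-1],[0,0,0,0,0,-20,-1],[0,0,0,0,0,0,-1]]';python3 - <<'E'
from h import *
o=state()
p=eyes.get_image("wrist");save(p["image"],"w23.png")
p=eyes.get_image("scene");save(p["image"],"s23.png",(270,220,400,330),5)
E
```

```text
t: 21.98
tool_pos: [0.5894, -0.0319, 0.3228]
tool_rot: [-0.342, -3.107, -0.004]
contact_force: [1.1, -0.7, 0.9]
opening: 0.0857
t 21.98 p [ 0.5894 -0.0319  0.3228] r [-0.342 -3.107 -0.004] F [ 1.1 -0.7  0.9] op 0.0857
```

View pics/w23.png

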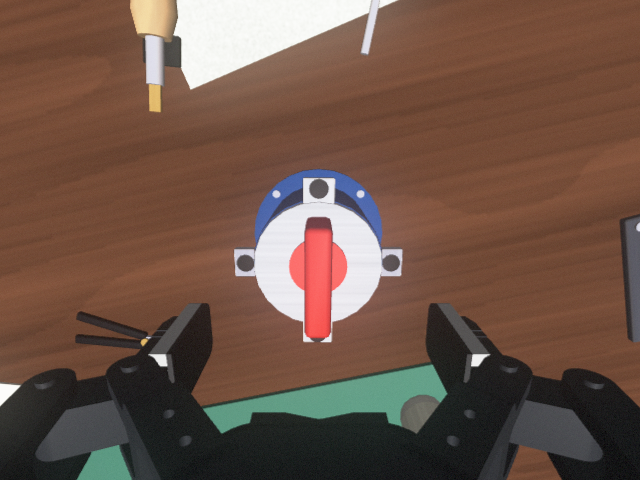

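View pics/s23.png

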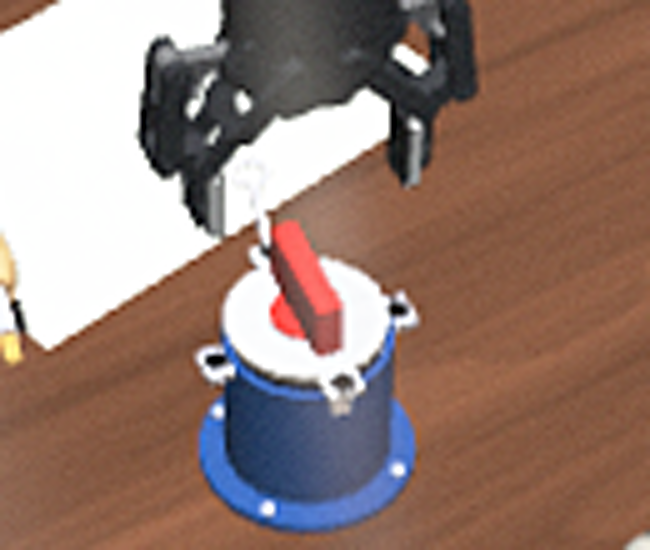

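The lid now sits level in the mouth, aligned with the notches, with its ears at (319,188) and about (317,338) and the pot's ears at (246,263) and (391,262). I'll check its height and centre.

Run:
```python
from h import *
o=state();p=eyes.get_image("wrist");c=cam(p,o);save(p["image"],"w24.png",(220,160,420,360),3)
a=onplane(c,(246,263),.079);b=onplane(c,(391.5,262),.079);print("pot",(a+b)/2,np.linalg.norm(a-b),np.arctan2(*(b-a)[1::-1])-np.pi/2)
e=np.array([np.cos(np.pi-.22),np.sin(np.pi-.22)])
for z in(.068,.072):
    print(z,"ear",(onplane(c,(319,188.5),z+.023)[:2]-.045*e).round(4),"grip ends",onplane(c,(318.5,230),z+.056).round(4),onplane(c,(318,338),z+.056).round(4))
```

```text
t 22.08 p [ 0.5884 -0.0318  0.3191] r [-0.342 -3.102 -0.005] F [-0.3  0.1 -1.7] op 0.0853
pot [ 0.58535936 -0.03102809  0.079     ] 0.0881228725783813 -0.21184884084509958
0.068 ear [ 0.5844 -0.0307] grip ends [ 0.5554 -0.0245  0.124 ] [ 0.6099 -0.0369  0.124 ]
0.072 ear [ 0.5839 -0.0306] grip ends [ 0.5544 -0.0243  0.128 ] [ 0.6076 -0.0364  0.128 ]
```

View pics/w24.png

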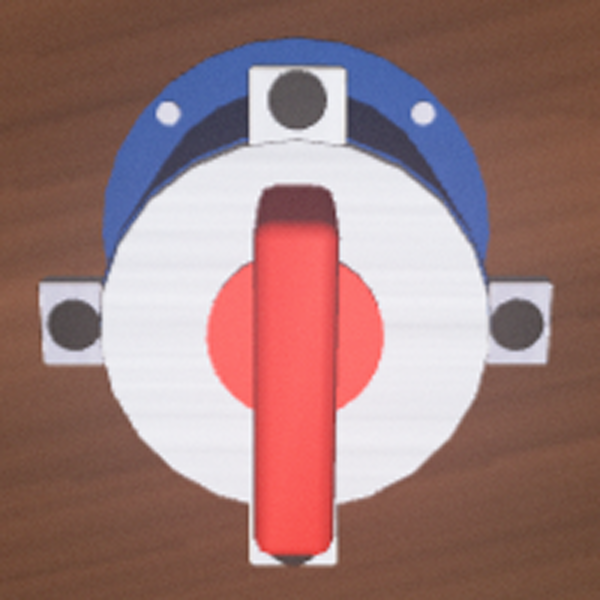

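```bash
python3 - <<'E'
from h import *
state();goto((.589,-.032,.29),1.351)
E
python3 -m crank '[[0.001,0.03,0,0,0,10,-1],[0,0,0,0,0,8,-1],[0,0,0,0,0,0,-1],[0,0,0,0,0,0,-1]]'
python3 - <<'E'
from h import *
state();goto((.589,-.032,.268),1.351)
E
```

```text
t 22.13 p [ 0.5881 -0.0318  0.3179] r [-0.342 -3.1   -0.005] F [-0.1 -0.8  0.7] op 0.0859
left turn [ 0.001 -0.023  0.   ] shift [-1.6 -0.1 27.8] | 28.0 q6 -1.53 yaw_y 1.351
t: 22.47
tool_pos: [0.5856, -0.0313, 0.2927]
tool_rot: [-0.337, -3.059, -0.01]
contact_force: [0.4, -0.3, 0.4]
opening: 0.0851
t 22.47 p [ 0.5856 -0.0313  0.2927] r [-0.337 -3.059 -0.01 ] F [ 0.4 -0.3  0.4] op 0.0851
left turn [-0.001 -0.065  0.   ] shift [-5.   0.1 24.5] | 25.0 q6 -1.53 yaw_y 1.351
```

```bash
python3 -m crank '[[0,-0.065,0,-5,0,3,-1],[0,0,0,0,0,0,-1],[0,0,0,0,0,0,-1]]'
python3 - <<'E'
from h import *
state();goto((.589,-.032,.268),1.351)
E
```

```text
t: 22.72
tool_pos: [0.5895, -0.0322, 0.2859]
tool_rot: [-0.344, -3.118, 0.001]
contact_force: [-0.4, -0.7, 0.2]
opening: 0.0851
t 22.72 p [ 0.5895 -0.0322  0.2859] r [-3.440e-01 -3.118e+00  1.000e-03] F [-0.4 -0.7  0.2] op 0.0851
left turn [-0.001 -0.005  0.   ] shift [ 0.4  0.2 17.9] | 18.0 q6 -1.53 yaw_y 1.351
```

```bash
python3 -m crank '[[0,-0.005,0,0,0,8,-1],[0,0,0,0,0,8,-1],[0,0,0,0,0,1,-1],[0,0,0,0,0,0,-1],[0,0,0,0,0,0,-1]]'
python3 - <<'E'
from h import *
state();goto((.589,-.032,.268),1.351)
p=eyes.get_image("wrist");save(p["image"],"w25.png")
E
```

```text
t: 23.13
tool_pos: [0.5889, -0.0322, 0.2666]
tool_rot: [-0.344, -3.119, 0.001]
contact_force: [0.2, 0.0, 0.6]
opening: 0.0854
t 23.13 p [ 0.5889 -0.0322  0.2666] r [-3.440e-01 -3.119e+00  1.000e-03] F [0.2 0.  0.6] op 0.0854
left turn [-0.001 -0.004  0.   ] shift [-0.   0.2 -1.4] | 1.0 q6 -1.53 yaw_y 1.351
```

View pics/w25.png

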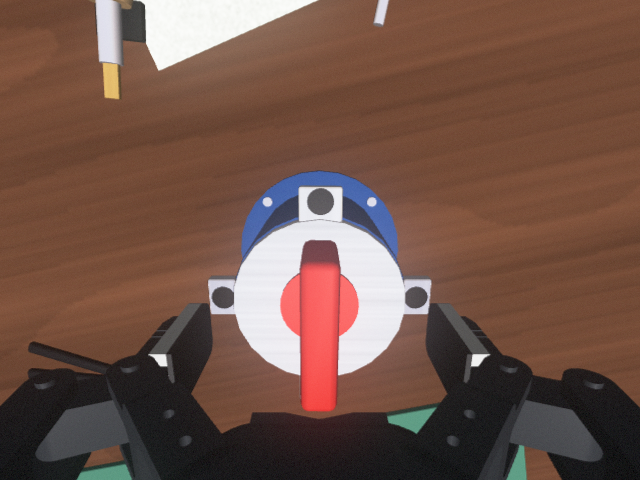

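```bash
python3 -m crank '[[0,-0.004,0,0,0,-1,0],[0,0,0,0,0,0,1],[0,0,0,0,0,0,1],[0,0,0,0,0,0,1],[0,0,0,0,0,0,1],[0,0,0,0,0,0,1],[0,0,0,0,0,0,1],[0,0,0,0,0,0,1]]' 120
python3 - <<'E'
from h import *
state();goto((.589,-.032,.268),1.351)
p=eyes.get_image("wrist");save(p["image"],"w26.png")
E
```

```text
t: 23.85
tool_pos: [0.5895, -0.0322, 0.2696]
tool_rot: [0.344, 3.12, -0.002]
contact_force: [-0.8, -0.2, -0.2]
opening: 0.0121
t 23.85 p [ 0.5895 -0.0322  0.2696] r [ 3.44e-01  3.12e+00 -2.00e-03] F [-0.8 -0.2 -0.2] op 0.0121
left turn [-0.001  0.003  0.   ] shift [0.5 0.1 1.6] | 2.0 q6 -1.53 yaw_y 1.351
```

View pics/w26.png

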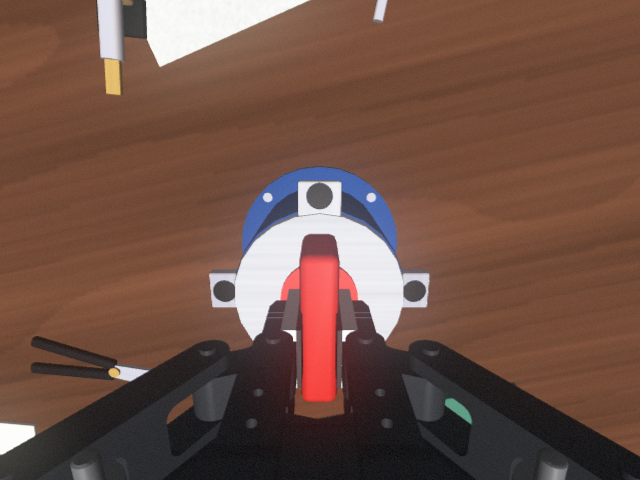

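```bash
python3 -m crank '[[0,0.003,0,0,0,2,1],[0,0,0,0,0,3,1],[0,0,0,0,0,3,1],[0,0,0,0,0,3,1]]'
python3 - <<'E'
from h import *
state();goto((.589,-.032,.263),1.351)
E
```

```text
t: 24.23
tool_pos: [0.5905, -0.0323, 0.2651]
tool_rot: [-0.343, -3.121, 0.002]
contact_force: [-11.5, 2.0, 21.6]
opening: 0.0119
t 24.23 p [ 0.5905 -0.0323  0.2651] r [-3.430e-01 -3.121e+00  2.000e-03] F [-11.5   2.   21.6] op 0.0119
left turn [-0.001 -0.002  0.001] shift [ 1.5 -0.   2.1] | 3.0 q6 -1.53 yaw_y 1.352
```

```bash
python3 -m crank '[[0,0,0,2,0,2,1],[0,0,0,0,0,2,1],[0,0,0,0,0,2,1]]'
python3 - <<'E'
from h import *
o=state();goto((.589,-.032,.263),1.351)
p=eyes.get_image("wrist");save(p["image"],"w27.png",(160,140,480,440),2)
p=eyes.get_image("scene");save(p["image"],"s27.png",(270,220,400,330),5)
E
```

```text
t: 24.48
tool_pos: [0.5902, -0.0322, 0.2655]
tool_rot: [0.343, 3.12, -0.003]
contact_force: [-4.1, 0.3, 8.5]
opening: 0.0117
t 24.48 p [ 0.5902 -0.0322  0.2655] r [ 3.43e-01  3.12e+00 -3.00e-03] F [-4.1  0.3  8.5] op 0.0117
left turn [-0.002  0.003  0.001] shift [ 1.3 -0.1  2.5] | 3.0 q6 -1.53 yaw_y 1.352
```

View pics/w27.png

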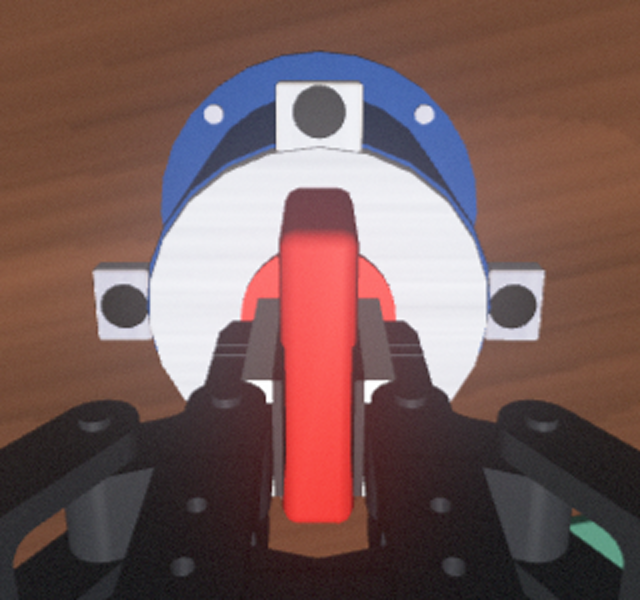

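View pics/s27.png

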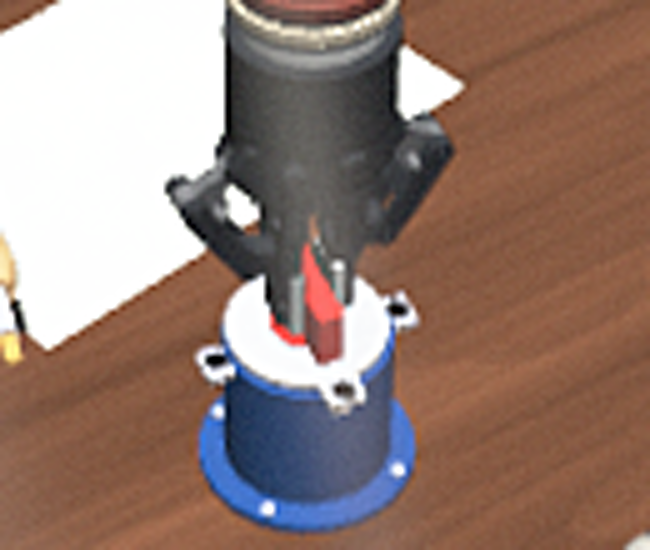

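The gap between flange and rim is nearly closed. Pushing harder.

```bash
python3 -m crank '[[0,0,0,1,0,4,1],[0,0,0,1,0,5,1],[0,0,0,1,0,6,1],[0,0,0,0,0,6,1]]'
python3 - <<'E'
from h import *
o=state();goto((.589,-.032,.263),1.351)
p=eyes.get_image("wrist");save(p["image"],"w28.png",(160,140,480,440),2)
p=eyes.get_image("scene");save(p["image"],"s28.png",(270,220,400,330),5)
E
```

```text
t: 24.92
tool_pos: [0.591, -0.0321, 0.265]
tool_rot: [0.342, 3.118, -0.005]
contact_force: [-14.7, 2.3, 29.2]
opening: 0.0118
t 24.92 p [ 0.591  -0.0321  0.265 ] r [ 0.342  3.118 -0.005] F [-14.7   2.3  29.2] op 0.0118
left turn [-0.003  0.005  0.002] shift [ 2.  -0.3  2. ] | 3.0 q6 -1.53 yaw_y 1.353
```

View pics/s28.png

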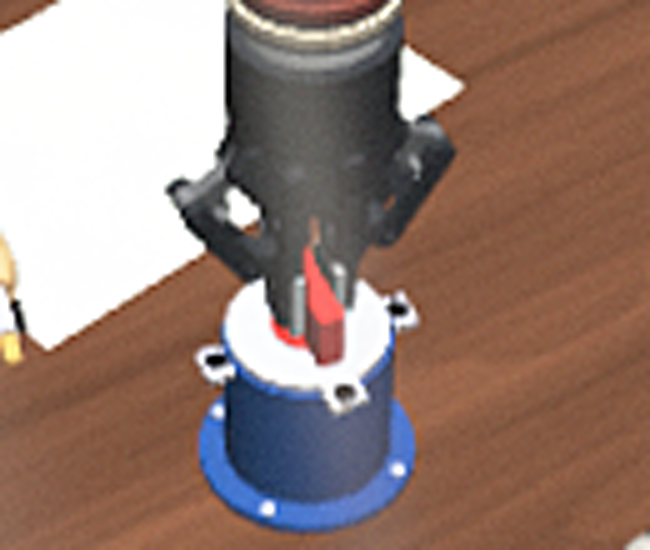

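View pics/w28.png

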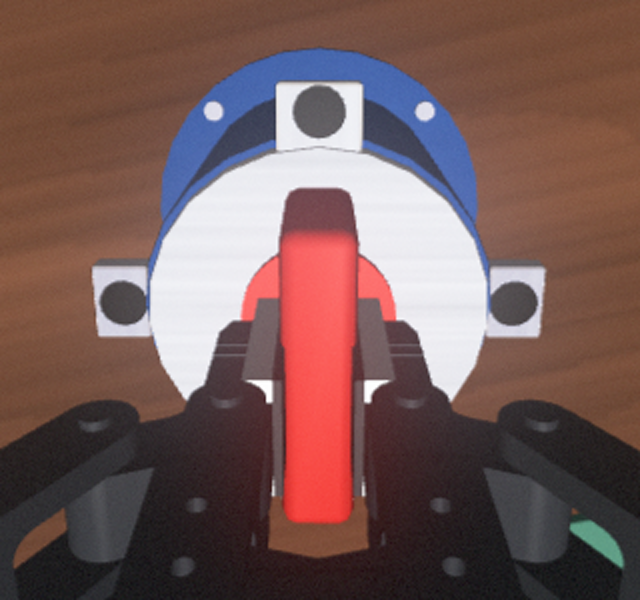

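29 N with almost no further travel means the lid is hard down on the rim, at TCP z≈0.265. The 12 N seal alone couldn't give that. Now I'll turn clockwise with a steady push.

```bash
cat >> h.py <<'E'
def turn():
    o=state();Rm=R.from_rotvec(o["tool_rot"]).as_matrix();a=np.arctan2(Rm[1,1],Rm[0,1])
    c=np.array([.5888,-.0318]);t=c-.0025*np.array([-np.sin(a),np.cos(a)])
    goto((*t,.2645),a); print("to go",round(a+.22,3),"moment",np.round(o["wrist_torque"],2))
E
python3 -m crank '[[0,0.005,0.06,2,0,3,1],[0,0,0.1,1,0,3,1],[0,0,0.1,1,0,3,1]]'
python3 - <<'E'
from h import *
turn()
E
```

```text
t: 25.27
tool_pos: [0.5908, -0.032, 0.2645]
tool_rot: [0.754, 3.031, -0.005]
contact_force: [-9.0, 3.8, 8.2]
opening: 0.0116
t 25.27 p [ 0.5908 -0.032   0.2645] r [ 0.754  3.031 -0.005] F [-9.   3.8  8.2] op 0.0116
left turn [ 0.001  0.018 -0.   ] shift [-0.6 -0.7  0. ] | 1.0 q6 -1.26 yaw_y 1.083
to go 1.303 moment [-1.23 -0.77 -0.28]
```

```bash
python3 -m crank '[[0,0.015,0.1,0,-1,4,1],[0,0.003,0.1,0,-1,4,1],[0,0.003,0.1,0,-1,4,1],[0,0.003,0.1,0,-1,4,1]]'
python3 - <<'E'
from h import *
turn()
p=eyes.get_image("wrist");save(p["image"],"w29.png",(160,140,480,440),2)
E
```

```text
t: 25.6
tool_pos: [0.5939, -0.0372, 0.262]
tool_rot: [1.366, 2.814, 0.007]
contact_force: [-15.2, 3.6, 24.7]
opening: 0.0117
t 25.60 p [ 0.5939 -0.0372  0.262 ] r [1.366 2.814 0.007] F [-15.2   3.6  24.7] op 0.0117
left turn [ 0.01  0.01 -0.  ] shift [ 4.9 -0.7 -2.6] | 6.0 q6 -0.86 yaw_y 0.667
to go 0.887 moment [0.03 2.72 0.67]
```

View pics/w29.png

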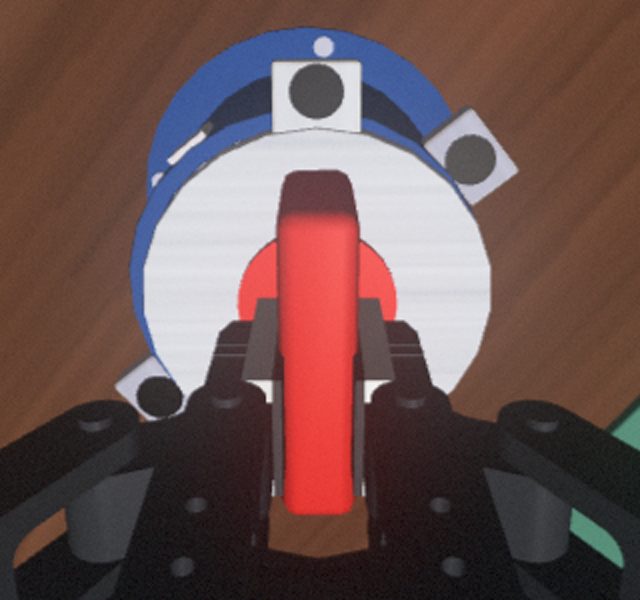

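```bash
python3 -m crank '[[0.005,0.008,0.09,2,0,2,1],[0,0.003,0.1,2,-1,2,1],[0,0.003,0.1,2,-1,2.5,1],[0,0.003,0.1,1,-1,3,1]]'
python3 - <<'E'
from h import *
turn()
E
```

```text
t: 25.98
tool_pos: [0.5905, -0.0363, 0.262]
tool_rot: [1.906, 2.482, 0.001]
contact_force: [-2.2, -2.7, 13.5]
opening: 0.0118
t 25.98 p [ 0.5905 -0.0363  0.262 ] r [1.906e+00 2.482e+00 1.000e-03] F [-2.2 -2.7 13.5] op 0.0118
left turn [ 0.008  0.009 -0.   ] shift [ 2.3 -0.5 -2.5] | 3.0 q6 -0.45 yaw_y 0.261
to go 0.481 moment [-0.78  0.61  0.23]
```

```bash
python3 -m crank '[[0.006,0.008,0.09,2,0,2.5,1],[0.002,0.002,0.1,1,0,2.5,1],[0.002,0.002,0.1,1,0,3,1]]'
python3 - <<'E'
from h import *
turn()
p=eyes.get_image("wrist");save(p["image"],"w30.png",(160,140,480,440),2)
E
```

```text
t: 26.23
tool_pos: [0.5911, -0.0362, 0.2619]
tool_rot: [2.26, 2.172, -0.014]
contact_force: [-12.7, -1.2, 19.8]
opening: 0.0123
t 26.23 p [ 0.5911 -0.0362  0.2619] r [ 2.26   2.172 -0.014] F [-12.7  -1.2  19.8] op 0.0123
left turn [-0.001  0.011  0.   ] shift [ 1.7 -2.5 -2.6] | 4.0 q6 -0.14 yaw_y -0.039
to go 0.181 moment [-0.5   1.98  0.57]
```

View pics/w30.png

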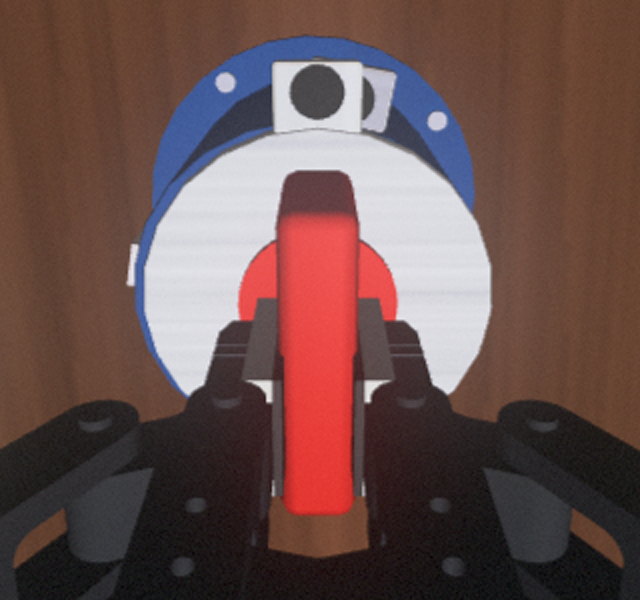

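The lid ear nearly covers the pot ear, with about 10° left. I'll turn to the stop.

```bash
python3 -m crank '[[0,0.01,0.08,0,-2,2.5,1],[0,0.002,0.08,0,-1.5,2.5,1],[0,0.002,0.06,0,-1,3,1],[0,0.002,0.04,0,-1,3,1]]'
python3 - <<'E'
from h import *
turn()
p=eyes.get_image("wrist");save(p["image"],"w31.png",(160,140,480,440),2)
p=eyes.get_image("scene");save(p["image"],"s31.png",(270,220,400,330),5)
E
```

```text
t: 26.62
tool_pos: [0.5876, -0.0367, 0.2621]
tool_rot: [2.528, 1.858, -0.003]
contact_force: [-5.6, 0.7, 13.8]
opening: 0.012
t 26.62 p [ 0.5876 -0.0367  0.2621] r [ 2.528  1.858 -0.003] F [-5.6  0.7 13.8] op 0.012
left turn [ 0.002  0.004 -0.   ] shift [ 2.5 -0.3 -2.4] | 3.0 q6 0.12 yaw_y -0.303
to go -0.083 moment [-0.36  1.07  2.44]
```

View pics/w31.png

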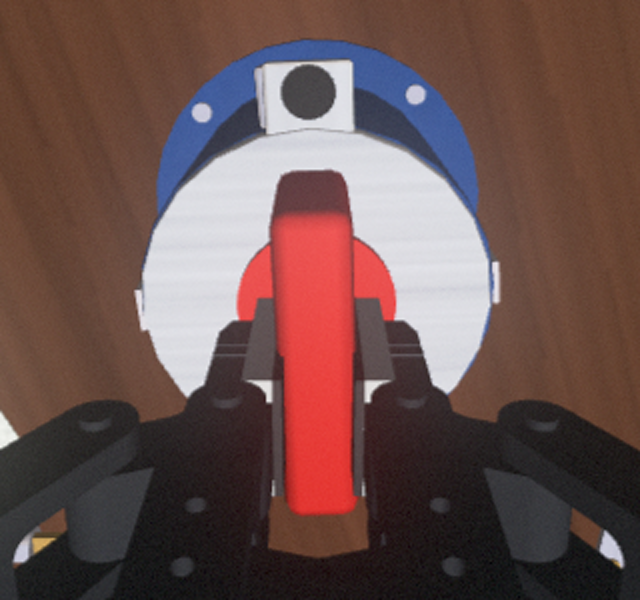

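View pics/s31.png

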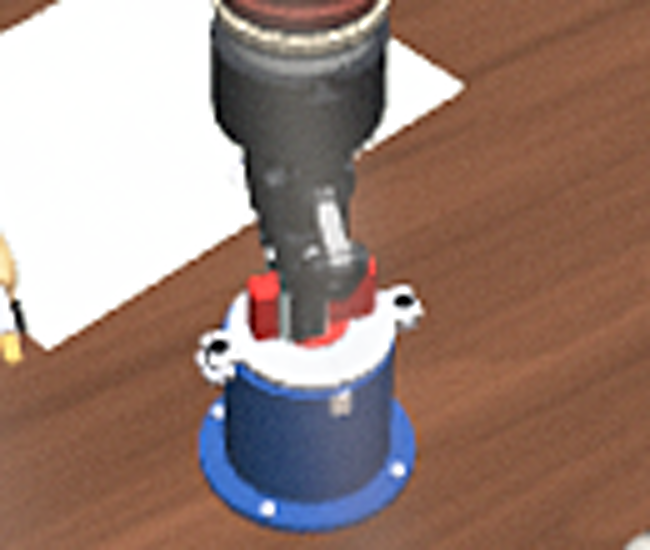

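```bash
python3 -m crank '[[0.002,0.004,-0.03,1.5,0,3,1],[0,0.002,-0.01,1,0,4,1],[0,0,0,0.5,0,5,1],[0,0,0,0.5,0,5,1]]'
python3 - <<'E'
from h import *
turn()
for i in range(3):
    p=eyes.get_image("wrist")
turn()
save(p["image"],"w32.png",(160,140,480,440),2)
E
```

```text
t: 27.05
tool_pos: [0.5898, -0.0355, 0.262]
tool_rot: [2.475, 1.929, -0.023]
contact_force: [-17.3, 0.3, 26.3]
opening: 0.0119
t 27.05 p [ 0.5898 -0.0355  0.262 ] r [ 2.475  1.929 -0.023] F [-17.3   0.3  26.3] op 0.0119
left turn [-0.006  0.014  0.   ] shift [ 0.8 -1.9 -2.5] | 3.0 q6 0.07 yaw_y -0.247
to go -0.027 moment [0.13 2.56 0.43]
t 27.20 p [ 0.5897 -0.0355  0.262 ] r [ 2.475  1.929 -0.023] F [-16.4   1.7  26.8] op 0.0122
left turn [-0.006  0.014  0.   ] shift [ 0.8 -1.8 -2.5] | 3.0 q6 0.07 yaw_y -0.247
to go -0.027 moment [0.09 2.51 0.49]
```

View pics/w32.png

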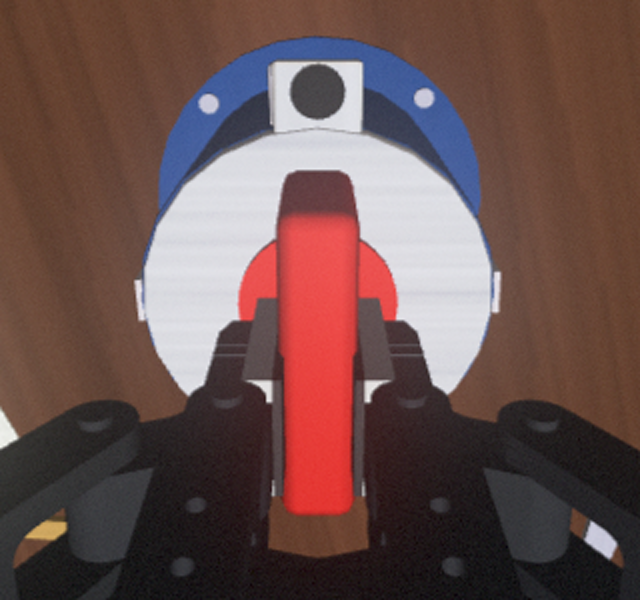

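```bash
python3 -m crank '[[-0.004,0.01,0,0.5,-2.5,5,1],[0,0.004,0,0,-2,5,1],[0,0.004,0,0,-2,5,1]]'
python3 - <<'E'
from h import *
turn()
p=eyes.get_image("scene");im=p["image"];c=cam(p)
print("rim px",proj(c,(.589,-.032,.08)))
a=cv2.resize(im[200:320,410:490],None,fx=4.5,fy=4.5,interpolation=2);b=cv2.resize(im[255:335,285:385],None,fx=4.2,fy=4.2,interpolation=2)
o=np.zeros((540,790,3),np.uint8);o[:540,:360]=a;o[:b.shape[0],365:365+b.shape[1]]=b;save(o,"s33.png")
for q in("lid_ear","lid","pot_ear","spreader","spreader_eye","hook_seat"):
    for m in spotter.mark_of(q,p)[:2]: print(q,np.round(m["centre"],3),round(m["confidence"],2))
p=eyes.get_image("wrist");save(p["image"],"w33.png",(160,140,480,440),2)
turn()
E
```

```text
t: 27.45
tool_pos: [0.5869, -0.0361, 0.262]
tool_rot: [2.464, 1.932, 0.001]
contact_force: [-7.5, -0.6, 20.9]
opening: 0.0116
t 27.45 p [ 0.5869 -0.0361  0.262 ] r [2.464e+00 1.932e+00 1.000e-03] F [-7.5 -0.6 20.9] op 0.0116
left turn [ 0.008  0.006 -0.   ] shift [ 2.1  0.9 -2.5] | 3.0 q6 0.06 yaw_y -0.241
to go -0.021 moment [-0.4   1.68  0.31]
rim px [331.11709333 286.30657257]
lid_ear [0.599 0.012 0.089] 0.7
lid_ear [ 0.386 -0.094  0.001] 0.32
lid [ 0.59  -0.032  0.066] 0.55
pot_ear [0.601 0.012 0.08 ] 0.62
spreader [ 0.246 -0.471  0.001] 0.92
spreader [ 0.305 -0.256  0.001] 0.89
spreader_eye [ 0.236 -0.422  0.006] 0.97
spreader_eye [ 0.491 -0.473  0.007] 0.76
hook_seat [0.656 0.251 0.181] 0.81
t 27.85 p [ 0.5869 -0.0361  0.262 ] r [2.464e+00 1.933e+00 1.000e-03] F [-8.7  0.2 20.4] op 0.0117
left turn [ 0.008  0.006 -0.   ] shift [ 2.1  0.8 -2.5] | 3.0 q6 0.06 yaw_y -0.241
to go -0.021 moment [-0.45  1.67  0.28]
```

View pics/s33.png

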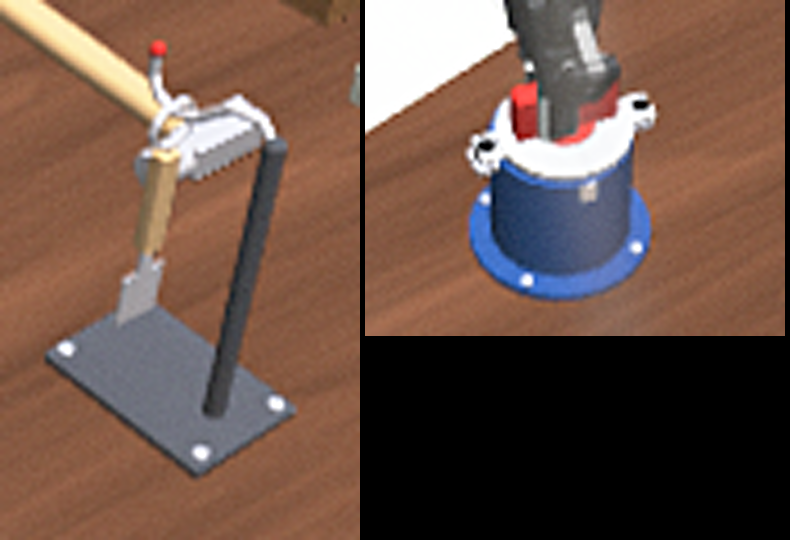

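View pics/w33.png

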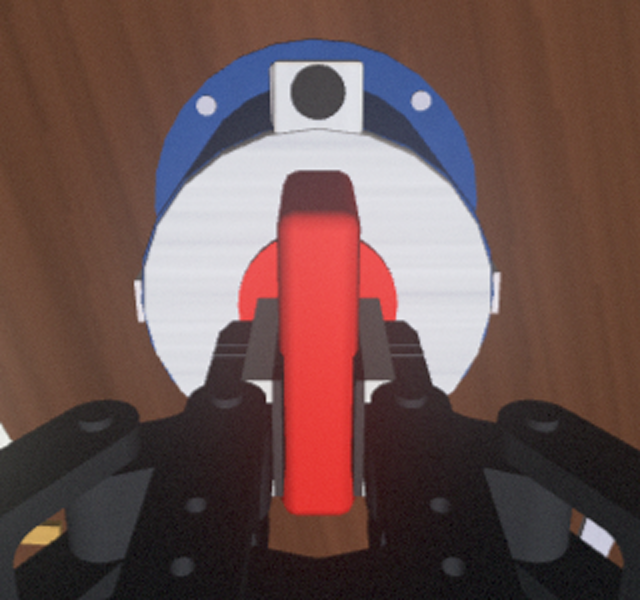

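The last checks agree:
- **Spreader:** it hangs parallel to the post.
- **Lid ears:** they cover the pot's ears.
- **Push:** TCP z stays at 0.262 for pushes from 14 to 27 N, so the lid is hard on the rim.
- **Angle:** about 0.02 rad from nominal.

Handing in.

```bash
python3 -c "
from h import *
print(ctrl.finish_job());state()"
```

```text
the job is handed in; nothing more can be done
None
the job is handed in; nothing more can be done
```

The spreader hangs by its eye in the hook, and the glue pot is shut. The lid was pushed down, turned clockwise to its stop, and is still gripped and pressed down for your locking pin. I handed the job in at about 28 s of the 58 s allowed, and no verdict was reported.

**Last checks:**
- **Spreader:** in the last scene picture it hangs parallel to the post, clear of the gripper. The networks did not report the hanging spreader, only the orange look-alikes, so this rests on the picture alone.
- **Lid angle:** its ears lie over the pot's ears, and the grip is about 0.02 rad from the pot's ear line.
- **Lid height:** the push was about 20 N. The tool height did not change between 14 and 27 N, so I take the lid to be fully down on the rim. The network put the lid's origin about 4 mm higher than that (0.066 m instead of 0.062 m), which is within its usual error.

**What went wrong on the way:**
- On the first try the lid caught, tilted about 9° and slid about 12 mm in the fingers. I let it settle in the mouth, gripped it again near its centre and went on.
- A sideways force of about 8 N on the tool was still there at the end.
- I did not measure the bystander items again at the end. None were touched as far as the pictures show.

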